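# Seat the cover buttons and house the corner blocks of a casket

### The arm

A 6-joint arm with a two-finger parallel gripper is mounted at the origin on a cart in front of the work surface, level with it; the furniture and walls round the work are solid. World frame = base frame: x ahead of the robot, y to its left, z up, the work surface at z = 0. Lengths are in m, angles in degrees, forces in N, time in s.
With the tool pointing down it reaches from about 0.375 to 0.9 m from the base axis. Payload 3.1 kg.
Tool frame: the origin (TCP) lies on the centre line of the jaws, within the pads' length; the fingertips stand finger_overhang ahead of it and the grasp point (between the pads) lies 5 mm behind it (finger_overhang is the distance from the TCP to the fingertips, in m); z points along the fingers, y is the line along which they close (so a half turn about z gives the same grasp; the last joint's range is limited). The gripper opens to 87 mm and grips with 3 to 60 N. Pads are 19 mm wide; open, the fingers measure 117 mm over their backs; the gripper's body (75 mm by 190 mm) begins 51 mm behind the grasp point.
Start: joints at [-74.456, 30.224, 82.088, -0, 67.689, -10.227], TCP at [0.272, -0.563, 0.237] pointing down, gripper open.
Joint ranges: [-176.69, 176.69], [-43.24, 126.21], [12.49, 139.97], [-82, 262], [0, 151.66], [-163.58, 163.58]. Speed limits (degrees/s): [159.86, 159.86, 180, 180, 180, 180].

### API

Orientations are given as a 3x3 rotation matrix whose columns are the frame's x, y, z axes.
In Python, from rig import read_state, capture, calibration, hand_in, finger_overhang gives the robot as it stands.
- The arm moves only by the tool send_rows, never from a script. Its argument "plan" is a list of rows, each a list of 5 numbers: the closure in counts, from 0 (fully open) to 255 (shut), then the shift along the tool's x, y, z in m, then the turn about the tool's z in rad. A call has 1 to 20 rows; each row shifts and turns the commanded pose from where the row before left it, along the tool's axes as they then stand; what a row does not reach is not made up. A row lasts 1/12 s, in which the tool goes at most 41.7 mm and 7.16 degrees, less where a joint would pass 70% of its speed; a pose out of reach is approached as far as the arm can. A call is refused whole if a number of a shift passes 0.0417 or a number of a turn 0.125, either way. A call with a gripper value outside its range is refused whole. The fingers move at their own pace and stop on an object; the grip force is fixed at half the most. Time passes only in rows, so rows that do not move let the fingers close. It gives the time, the measured TCP pose, the force, the opening and the grip force at its end, in the units of the state.
- read_state(): the state, without advancing time (a new reading comes with each control period).
- capture(name): name is "scene" or "top" or "wrist"; returns (picture, depth): 400x640x3 uint8, blue, green, red; 400x640 float32, m along the optical axis (not along the pixel's ray), 0 where there is no reading.
- calibration(name): a dict with "fx", "fy", "cx", "cy" (pixels), "xyz" and "rotation" of the camera in the world. Camera axes: x right, y down, z forward; pixel columns grow to the right and rows downward; lengths in m; the calibration is good to about 2 mm. A picture is of the moment at which its call begins: read the wrist's pose just before it. calibration takes no time and is no camera call; for the wrist camera it gives the pose at the moment of the call.
- hand_in(): hands the job in; it is judged then, once.
The state is a dict: "time_s": time; "joint_positions": joint angles; "qvel": joint speeds; "tau": joint torques, N m; "position": TCP position; "tcp_rot": TCP orientation; "force": force on the tool from outside, world axes, zero at the start; "moment": the same for the moment, N m; "opening": opening from 0.0 (shut) to 1.0 (fully open); "grasp_force": force on a finger pad.
Only numpy, scipy, OpenCV 4.12 (cv2) and the standard library are available. Lean on these libraries where they do the work, as an engineer would, in place of code of your own. Each camera call takes 0.05 s, during which the arm holds its last target. There are 200 camera calls.

### The job

Each loose corner block has two wooden cover buttons standing proud in neighbouring faces. Carry each block to the cork-faced steel bracket, press one button against the pad until its head sits on the wood, turn the block a quarter turn and press the other (never press on a button with the gripper itself), then plug the block upright and fully home into any empty square housing of the board, with both buttons facing outward and its plain, grooved faces inward. Leave the oil bottle and the wax jar alone.

Things in the scene. Friction and masses are not known exactly. Their poses are not given: they have to be found in the camera images.
- bracket: Steel angle bracket bolted to the bench: upright leg 100 mm wide, 50 mm high, 8 mm thick; its 72 mm foot runs back behind the upright. A flat cork pad, 60 mm wide, from z = 9 to 49 mm, stands 4 mm proud of the upright's front. Origin: on the bench under the pad face's middle; x points level into the face (the pressing direction), z up. Buttons of a standing block are 36 mm up.
- board: Casket bottom board, loose on the bench, 200 x 250 x 24 mm (x, y, z), 1 kg. Origin: centre of its underside, z up. Four square blind housings, 56.5 mm wide, 16 mm deep, sides along its x and y, centred at (+-60, +-85) mm. All are empty at the start. Dark lines: panel grooves.
- housing_1 (a point): Centre of the floor of the empty housing at board (+60, +85) mm, 8 mm above the board's underside; axes as the board's; 27, 27 mm from it towards the board's corner lies the outward edge of a block set right. A block whose buttons face outward here stands at yaw 0 relative to the board.
- housing_2 (a point): Centre of the floor of the empty housing at board (-60, +85) mm, 8 mm above the board's underside; axes as the board's; 27, 27 mm from it towards the board's corner lies the outward edge of a block set right. A block whose buttons face outward here stands at yaw +90 degrees relative to the board.
- housing_3 (a point): Centre of the floor of the empty housing at board (-60, -85) mm, 8 mm above the board's underside; axes as the board's; 27, 27 mm from it towards the board's corner lies the outward edge of a block set right. A block whose buttons face outward here stands at yaw 180 degrees relative to the board.
- housing_4 (a point): Centre of the floor of the empty housing at board (+60, -85) mm, 8 mm above the board's underside; axes as the board's; 27, 27 mm from it towards the board's corner lies the outward edge of a block set right. A block whose buttons face outward here stands at yaw -90 degrees relative to the board.
- block_1: Wooden corner block (may be absent), upright, 54 mm square, 100 mm high plus a 13 mm pyramid on top, 0.22 kg; foot bevelled 2.5 mm over the lowest 4 mm. Origin: centre of its underside, z up. Mushroom-headed buttons in the middle of its +x and +y faces, 36 mm above the underside; -x and -y faces have a dark groove line only. Grip two parallel flat faces above 60 mm.
- edge_1 (a point): Foot of the outward edge of block_1, where its two buttoned faces meet: 27, 27, 0 mm in the block's frame.
- button_1x (a joint): How far the button in the +x face of block_1 is pushed in, m: from 0 (underside of its head 9 mm off the face) to 0.009 (head seated on the face). Head 22 mm across, 4 mm thick: its front stands 13 mm off the face when out, 4 mm when seated. Slides stiffly at 6 to 7 N, no spring, stays where pushed.
- button_1y (a joint): How far the button in the +y face of block_1 is pushed in, m: from 0 (underside of its head 9 mm off the face) to 0.009 (head seated on the face). Head 22 mm across, 4 mm thick: its front stands 13 mm off the face when out, 4 mm when seated. Slides stiffly at 6 to 7 N, no spring, stays where pushed.
- block_2: Wooden corner block (may be absent), upright, 54 mm square, 100 mm high plus a 13 mm pyramid on top, 0.22 kg; foot bevelled 2.5 mm over the lowest 4 mm. Origin: centre of its underside, z up. Mushroom-headed buttons in the middle of its +x and +y faces, 36 mm above the underside; -x and -y faces have a dark groove line only. Grip two parallel flat faces above 60 mm.
- edge_2 (a point): Foot of the outward edge of block_2, where its two buttoned faces meet: 27, 27, 0 mm in the block's frame.
- button_2x (a joint): How far the button in the +x face of block_2 is pushed in, m: from 0 (underside of its head 9 mm off the face) to 0.009 (head seated on the face). Head 22 mm across, 4 mm thick: its front stands 13 mm off the face when out, 4 mm when seated. Slides stiffly at 6 to 7 N, no spring, stays where pushed.
- button_2y (a joint): How far the button in the +y face of block_2 is pushed in, m: from 0 (underside of its head 9 mm off the face) to 0.009 (head seated on the face). Head 22 mm across, 4 mm thick: its front stands 13 mm off the face when out, 4 mm when seated. Slides stiffly at 6 to 7 N, no spring, stays where pushed.
- block_3: Wooden corner block (may be absent), upright, 54 mm square, 100 mm high plus a 13 mm pyramid on top, 0.22 kg; foot bevelled 2.5 mm over the lowest 4 mm. Origin: centre of its underside, z up. Mushroom-headed buttons in the middle of its +x and +y faces, 36 mm above the underside; -x and -y faces have a dark groove line only. Grip two parallel flat faces above 60 mm.
- edge_3 (a point): Foot of the outward edge of block_3, where its two buttoned faces meet: 27, 27, 0 mm in the block's frame.
- button_3x (a joint): How far the button in the +x face of block_3 is pushed in, m: from 0 (underside of its head 9 mm off the face) to 0.009 (head seated on the face). Head 22 mm across, 4 mm thick: its front stands 13 mm off the face when out, 4 mm when seated. Slides stiffly at 6 to 7 N, no spring, stays where pushed.
- button_3y (a joint): How far the button in the +y face of block_3 is pushed in, m: from 0 (underside of its head 9 mm off the face) to 0.009 (head seated on the face). Head 22 mm across, 4 mm thick: its front stands 13 mm off the face when out, 4 mm when seated. Slides stiffly at 6 to 7 N, no spring, stays where pushed.
- block_4: Wooden corner block (may be absent), upright, 54 mm square, 100 mm high plus a 13 mm pyramid on top, 0.22 kg; foot bevelled 2.5 mm over the lowest 4 mm. Origin: centre of its underside, z up. Mushroom-headed buttons in the middle of its +x and +y faces, 36 mm above the underside; -x and -y faces have a dark groove line only. Grip two parallel flat faces above 60 mm.
- edge_4 (a point): Foot of the outward edge of block_4, where its two buttoned faces meet: 27, 27, 0 mm in the block's frame.
- button_4x (a joint): How far the button in the +x face of block_4 is pushed in, m: from 0 (underside of its head 9 mm off the face) to 0.009 (head seated on the face). Head 22 mm across, 4 mm thick: its front stands 13 mm off the face when out, 4 mm when seated. Slides stiffly at 6 to 7 N, no spring, stays where pushed.
- button_4y (a joint): How far the button in the +y face of block_4 is pushed in, m: from 0 (underside of its head 9 mm off the face) to 0.009 (head seated on the face). Head 22 mm across, 4 mm thick: its front stands 13 mm off the face when out, 4 mm when seated. Slides stiffly at 6 to 7 N, no spring, stays where pushed.
- bottle: Bystander: brown oil bottle with a black cap, 43 mm across, 92 mm high, standing at the back. Origin: centre of its underside.
- jar: Bystander: wax jar with a white lid, 70 mm across, 83 mm high, standing at the back. Origin: centre of its underside.

How it is judged:
By the outcome, as a careful person would: the job done as asked, in the order asked, and still so for the second after the job is handed in, with the robot touching nothing.
Of block_1, block_2, block_3, block_4 only 3 to 4 are there at a start; the rules pass over those that are not, and their reading is None.
At some moment in a run one of board may be knocked a few centimetres aside while the robot is not near it.
It also fails if it takes over 210 s, if anything falls off the work surface, if the arm or the gripper's body presses on something with over 40 N, if the wrist force passes 120 N, or if a joint passes its speed limit or range.

## Working session

There is one attempt and no reset: what is moved stays moved. The work goes in short steps, Python scripts to look and compute and a tool call to move; the robot and the scene stay as the last step left them, time stands still between calls to the robot, and variables do not carry over. Pictures are saved under pics/ and viewed, at most 14 in all, crops included, and the job is handed in when it is done.

Besides the shell and the picture viewer there is one more tool, called as name(argument=value, ...), one argument or row to a line, values as JSON. send_rows: Moves the arm, as the interface text tells. Its arguments: {"type":"object","properties":{"plan":{"type":"array","items":{"type":"array","items":{"type":"number"}}}},"required":["plan"]}

```bash
ls; mkdir -p pics; cat > h.py <<'E'
import numpy as np, cv2
from rig import *
def shot(n,save=None):
    c=calibration(n); p,d=capture(n)
    if save: cv2.imwrite('pics/'+save+'.png',p)
    return p,d,c
def cloud(d,c):
    v,u=np.mgrid[0:400,0:640]
    P=np.stack([(u-c['cx'])/c['fx']*d,(v-c['cy'])/c['fy']*d,d],-1)
    return P@np.array(c['rotation']).T+np.array(c['xyz'])
E
python3 - <<'E'
from h import *
s=read_state();print(s); print(finger_overhang if not callable(finger_overhang) else finger_overhang())
for n in ['top','scene']:
    p,d,c=shot(n,n+'0'); print(n,c); np.savez('/tmp/'+n,p=p,d=d)
E
```

```text
pics
{'time_s': 0.0, 'joint_positions': array([-7.44543689e+01,  3.02775094e+01,  8.21542816e+01, -1.88144762e-03,
        6.76883389e+01, -1.02254697e+01]), 'qvel': array([ 0.09569627,  0.05600946, -0.05021361, -0.01582388,  0.02776888,
        0.00604607]), 'tau': array([-4.87167181e-04, -4.40047753e+01, -1.76590812e+01,  6.33016555e-02,
        5.80989977e-02, -1.60071390e-04]), 'position': array([ 0.27158682, -0.56215324,  0.23559889]), 'tcp_rot': array([[ 9.00532848e-01,  4.34787580e-01, -5.91184466e-04],
       [ 4.34787847e-01, -9.00530666e-01,  2.01181645e-03],
       [ 3.42333065e-04, -2.06874662e-03, -9.99997802e-01]]), 'force': array([0.80473504, 0.02642914, 0.80432307]), 'moment': array([-0.01129795,  0.03603466, -0.0683264 ]), 'grasp_force': 0.0, 'opening': 1.0021988539031406}
0.014
top {'fx': 427.8300028878108, 'fy': 427.8300028878108, 'cx': 323.93641365245503, 'cy': 197.26767604696684, 'xyz': array([ 0.35773225, -0.02319291,  1.22298967]), 'rotation': array([[ 0.07403542, -0.97712904,  0.19934291],
       [-0.9972548 , -0.0722853 ,  0.01605329],
       [-0.00127658, -0.19998418, -0.97979829]])}
scene {'fx': 397.39390976710155, 'fy': 397.39390976710155, 'cx': 318.122181827691, 'cy': 197.02190868884364, 'xyz': array([0.102203  , 0.56760286, 0.58024789]), 'rotation': array([[-0.76279645, -0.35221386,  0.54229786],
       [-0.64647132,  0.43445427, -0.62715574],
       [-0.01471067, -0.82897218, -0.55909634]])}
```

View pics/top0.png

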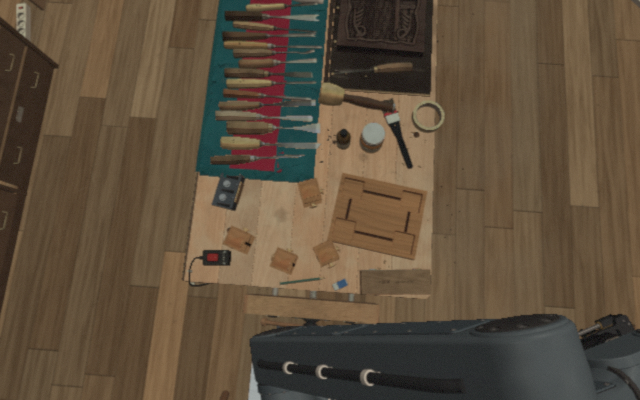

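View pics/scene0.png

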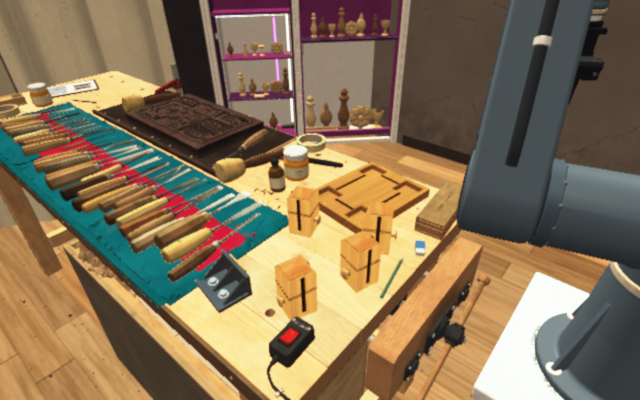

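```bash
python3 - <<'E'
from h import *
z=np.load('/tmp/top.npz');p,d=z['p'],z['d'];c=calibration('top')
cv2.imwrite('pics/topz.png',cv2.resize(p[165:295,190:440],None,fx=3.2,fy=3.2,interpolation=cv2.INTER_CUBIC))
X=cloud(d,c)
for lo,hi in[(.06,.12),(.03,.06),(.014,.03)]:
    m=((X[...,2]>lo)&(X[...,2]<hi)&(d>0)).astype(np.uint8)
    m[300:]=0;m[:,:180]=0;m[:100]=0
    n,l,st,ce=cv2.connectedComponentsWithStats(m)
    for i in range(1,n):
        if st[i,4]<40: continue
        q=X[l==i]; r=cv2.minAreaRect((q[:,:2]*1000).astype(np.float32))
        print(lo,st[i],'px',ce[i].round(),'rect',np.round(r[0],1),np.round(r[1],1),round(r[2],1),'z',q[:,2].max().round(3),np.median(q[:,2]).round(4))
E
```

```text
0.06 [361 123  24  24 459] px [372. 134.] rect [ 781.9 -127. ] [65.1 64.7] 24.8 z 0.089 0.0821
0.06 [337 129  13  14 134] px [343. 136.] rect [772.6 -45. ] [35.4 30.6] 88.9 z 0.097 0.0698
0.06 [297 178  24  27 445] px [309. 191.] rect [605.   38.4] [55.2 54.1] 19.7 z 0.118 0.1019
0.06 [222 226  30  27 477] px [237. 239.] rect [459.1 220. ] [55.4 54. ] 71.2 z 0.116 0.1023
0.06 [312 239  27  28 443] px [325. 252.] rect [440.9 -18.7] [54.3 54. ] 28.9 z 0.117 0.103
0.06 [269 247  28  27 461] px [283. 260.] rect [411.9  91.5] [54.3 53.9] 72.9 z 0.116 0.1028
0.03 [218 101  31   9 157] px [231. 104.] rect [860.9 287.1] [25.6 89.1] 8.8 z 0.042 0.033
0.03 [318 100  77   9 325] px [356. 102.] rect [892.8 -77.6] [ 22.2 226.4] 0.6 z 0.053 0.0359
0.03 [215 111  32   9 177] px [228. 114.] rect [827.8 290.6] [25.7 92.7] 4.0 z 0.041 0.0333
0.03 [226 121  47  13 491] px [246. 127.] rect [794.7 231.1] [ 39.6 133.6] 6.2 z 0.052 0.0405
0.03 [336 134  14  13  70] px [342. 142.] rect [765.9 -41.8] [42.3 23. ] 73.4 z 0.06 0.0502
0.03 [359 134  24  18 108] px [369. 146.] rect [ 764.  -121.4] [68.  31.5] 73.
[... 823 characters left out ...]
58.3] [130.8  67.5] 62.2 z 0.03 0.02
0.014 [412 101  32  31 358] px [428. 116.] rect [ 872.1 -293.3] [93.1 93.2] 5.7 z 0.03 0.0241
0.014 [228 125  66  10 127] px [263. 131.] rect [789.  198.5] [ 20.5 192.5] 16.1 z 0.03 0.023
0.014 [226 139  52  11 154] px [253. 145.] rect [745.3 220.9] [ 27.9 147.8] 14.5 z 0.03 0.0247
0.014 [210 155  49  10 298] px [234. 159.] rect [696.2 266.8] [ 27.4 140. ] 8.7 z 0.03 0.0247
0.014 [ 327  173  100   87 4655] px [377. 216.] rect [ 561.6 -157.4] [250.5 201.3] 81.5 z 0.03 0.0238
0.014 [233 185  10  26  41] px [238. 198.] rect [583.3 242.4] [ 4.5 76.3] 75.1 z 0.03 0.0204
0.014 [219 250  11  16  87] px [225. 258.] rect [410.5 260.3] [41.6 26.1] 8.0 z 0.03 0.0272
```

View pics/topz.png

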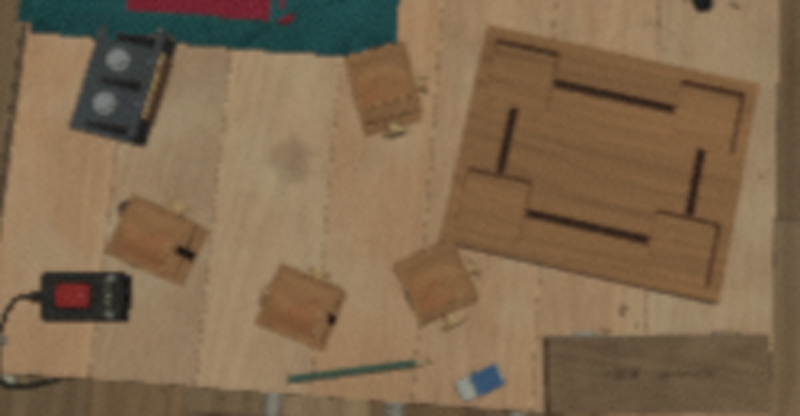

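```bash
cat >> h.py <<'E'
def psi():
    R=np.array(read_state()['tcp_rot']); return np.degrees(np.arctan2(R[1,0],R[0,0]))
def plan(*wps,start=None,vmax=.035,wmax=.12):
    """wps: (x,y,z,psi); turn rows first then shift rows, from the present pose"""
    s=read_state(); cur=np.r_[s['position'],psi()] if start is None else np.array(start,float)
    print('at',s['time_s'],cur.round(4),'F',np.round(s['force'],1),'open',round(s['opening'],3),'gf',round(s['grasp_force'],1))
    for w in wps:
        w=np.array(w,float); dpsi=np.radians(w[3]-cur[3]); dpsi=(dpsi+np.pi)%(2*np.pi)-np.pi if abs(dpsi)>np.pi*1.6 else dpsi
        n=int(np.ceil(abs(dpsi)/wmax-1e-3))
        if n: print(f'  {n} x turn {-dpsi/n:.4f}')
        D=w[:3]-cur[:3]; a=np.radians(w[3]); 
        t=np.array([D[0]*np.cos(a)+D[1]*np.sin(a), D[0]*np.sin(a)-D[1]*np.cos(a), -D[2]])
        m=int(np.ceil(np.abs(t).max()/vmax-1e-3))
        if m: print(f'  {m} x shift',(t/m).round(4).tolist())
        cur=w
E
python3 - <<'E'
from h import *
z=np.load('/tmp/top.npz');p,d=z['p'],z['d'];X=cloud(d,calibration('top'))
m=(X[...,2]>.042)&(X[...,2]<.056)&(d>0);m[:170]=0;m[215:]=0;m[:,:215]=0;m[:,255:]=0
q=X[m]; r=cv2.minAreaRect((q[:,:2]*1000).astype(np.float32)); print(r,len(q))
for ph in [79,80,80.5,81,82]:
    a=np.radians(ph);n=np.array([np.cos(a),np.sin(a)]);t=np.array([n[1],-n[0]]); s=q[:,:2]@n; print(ph,np.percentile(s,[0,2,5,50,95,100]).round(4),np.ptp(q[:,:2]@t))
hsv=cv2.cvtColor(p,cv2.COLOR_BGR2HSV)
print(p[180:205:4,232:250].mean(-1).astype(int))
plan((.48,-.50,.235,25.8),(.48,.0915,.235,25.8),(.4119,.0915,.235,72.9))
E
```

```text
((596.2232666015625, 245.97958374023438), (16.78412628173828, 99.7441635131836), 80.29279327392578) 153
79 [0.3464 0.3473 0.3477 0.3538 0.3599 0.3637] 0.09966582307209526
80 [0.3373 0.3377 0.3385 0.3443 0.3501 0.3542] 0.0997308811833037
80.5 [0.3326 0.3329 0.3339 0.3396 0.3454 0.3494] 0.09975201899387243
81 [0.3277 0.3281 0.3292 0.3348 0.3409 0.3446] 0.09976556030198902
82 [0.3176 0.3188 0.3194 0.3253 0.3314 0.3356] 0.09976984986455562
[[ 59  57  59  56  55  53  57  61  50  35  33  38  69 103 118 117 117 115]
 [ 60  58  59  60  71  71  70  97  95  63  55  76 104 114 115 118 114 119]
 [ 58  56  59  59  59  65  95  89  61  54  69  99 112 116 116 117 117 119]
 [ 33  39  52  57  67  91  84  59  54  80 104 116 119 117 116 120 121 121]
 [ 65  64  65  80  89  72  53  60  90 115 123 122 124 123 126 128 126 127]
 [ 62  62  79  82  68  52  63 103 126 124 126 128 128 130 131 127 127 129]
 [ 54  40  32  30  46  84 112 129 129 129 128 128 127 127 128 128 125 126]]
at 0.1 [ 0.2716 -0.5622  0.2357 25.7727] F [-0.1 -0.9  0.6] open 0.997 gf 0.0
  1 x turn -0.0005
  7 x shift [0.0307, 0.005, 0.0001]
  16 x shift [0.0161, -0.0333, -0.0]
  7 x turn -0.1174
  2 x shift [-0.01, -0.0325, -0.0]
```

send_rows(
  plan=[
    [0,0.0307,0.005,0,0],
    [0,0.0307,0.005,0,0],
    [0,0.0307,0.005,0,0],
    [0,0.0307,0.005,0,0],
    [0,0.0307,0.005,0,0],
    [0,0.0307,0.005,0,0],
    [0,0.0307,0.005,0,0],
    [0,0.0161,-0.0333,0,0],
    [0,0.0161,-0.0333,0,0],
    [0,0.0161,-0.0333,0,0],
    [0,0.0161,-0.0333,0,0],
    [0,0.0161,-0.0333,0,0],
    [0,0.0161,-0.0333,0,0],
    [0,0.0161,-0.0333,0,0],
    [0,0.0161,-0.0333,0,0],
    [0,0.0161,-0.0333,0,0],
    [0,0.0161,-0.0333,0,0],
    [0,0.0161,-0.0333,0,0],
    [0,0.0161,-0.0333,0,0],
    [0,0.0161,-0.0333,0,0],
  ],
)

```text
time_s: 1.77
position: [0.4802, -0.0183, 0.2364]
tcp_rot: [[0.901, 0.434, -0.001], [0.434, -0.901, 0.0], [-0.0, -0.0, -1.0]]
force: [0.1, -0.4, 0.3]
opening: 1.001
grasp_force: 0.0
```

send_rows(
  plan=[
    [0,0.0161,-0.0333,0,0],
    [0,0.0161,-0.0333,0,0],
    [0,0.0161,-0.0333,0,0],
    [0,0,0,0,-0.1174],
    [0,0,0,0,-0.1174],
    [0,0,0,0,-0.1174],
    [0,0,0,0,-0.1174],
    [0,0,0,0,-0.1174],
    [0,0,0,0,-0.1174],
    [0,0,0,0,-0.1174],
    [0,-0.01,-0.0325,0,0],
    [0,-0.01,-0.0325,0,0],
    [0,0,0,0,0],
    [0,0,0,0,0],
    [0,0,0,0,0],
  ],
)

```text
time_s: 3.02
position: [0.4136, 0.0909, 0.2369]
tcp_rot: [[0.295, 0.956, 0.002], [0.956, -0.295, -0.0], [0.0, 0.002, -1.0]]
force: [0.6, -0.1, -0.0]
opening: 1.002
grasp_force: 0.0
```

```bash
python3 - <<'E'
from h import *
print(read_state()['joint_positions'].round(1))
plan((.4119,.0915,.078,72.9))
p,d,c=shot('wrist','w0');X=cloud(d,c);print(c['xyz'],c['rotation'])
m=((X[...,2]>.06)&(X[...,2]<.125)&(d>0)).astype(np.uint8)
n,l,st,ce=cv2.connectedComponentsWithStats(m)
for i in range(1,n):
    if st[i,4]<400: continue
    q=X[l==i]; q=q[q[:,2]>.095]
    if len(q)<100: continue
    print(st[i],[np.round(v,1) for v in cv2.minAreaRect((q[:,:2]*1000).astype(np.float32))],q[:,2].max())
E
```

```text
[ -2.8  14.6 109.6   0.   55.6  14.3]
at 3.0167 [ 0.4136  0.0909  0.2369 72.8533] F [ 0.6 -0.1 -0. ] open 1.002 gf 0.0
  1 x turn -0.0008
  5 x shift [0.0, -0.0004, 0.0318]
[0.4359873  0.16249073 0.38544805] [[ 0.9557218  -0.28330272 -0.07959532]
 [-0.29426889 -0.91890208 -0.26272568]
 [ 0.00129059  0.27451508 -0.96158193]]
[ 298   16   60   70 3879] [array([460.3, 218.4]), array([54.6, 54.3]), np.float64(70.8)] 0.11453867839444315
[ 457  146   84   72 3698] [array([606.8,  37.2]), array([55.3, 55.5]), np.float64(20.1)] 0.11431466491983394
[ 294  160   52   55 2705] [array([413.2,  90.1]), array([54.4, 54.4]), np.float64(72.8)] 0.11514510170935555
[339 228  50  27 770] [array([450.8,   7.3]), array([18.6, 38.2]), np.float64(73.2)] 0.10451714264415896
```

View pics/w0.png

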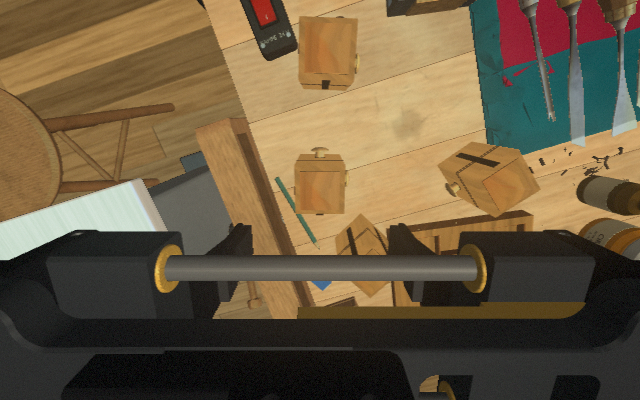

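send_rows(
  plan=[
    [0,0,0,0.0318,0],
    [0,0,0,0.0318,0],
    [0,0,0,0.0318,0],
    [0,0,0,0.0318,0],
    [0,0,0,0.0318,0],
    [0,0,0,0,0],
    [0,0,0,0,0],
    [0,0,0,0,0],
    [255,0,0,0,0],
    [255,0,0,0,0],
    [255,0,0,0,0],
    [255,0,0,0,0],
    [255,0,0,0,0],
    [255,0,0,0,0],
    [255,0,0,0,0],
    [255,0,0,0,0],
  ],
)

```text
time_s: 4.4
position: [0.413, 0.091, 0.078]
tcp_rot: [[0.295, 0.956, 0.001], [0.956, -0.295, -0.0], [0.0, 0.001, -1.0]]
force: [-1.1, -0.2, 6.9]
opening: 0.613
grasp_force: 30.0
```

```bash
python3 - <<'E'
from h import *
n=np.array([np.cos(np.radians(80.3)),np.sin(np.radians(80.3))]);b=np.array([.595,.2387])
pre=b-n*(.027+.013+.015); print(pre)
plan((read_state()['position'][0],read_state()['position'][1],.22,72.85),(*pre,.22,170.3),(*pre,.080,170.3))
E
```

```text
[0.58573308 0.18448631]
at 4.4 [ 0.413   0.091   0.078  72.8547] F [-1.1 -0.2  6.9] open 0.613 gf 30.0
  5 x shift [0.0, 0.0, -0.0284]
  15 x turn -0.1134
  5 x shift [-0.0309, 0.0243, -0.0]
  4 x shift [0.0, 0.0, 0.035]
```

send_rows(
  plan=[
    [255,0,0,-0.0284,0],
    [255,0,0,-0.0284,0],
    [255,0,0,-0.0284,0],
    [255,0,0,-0.0284,0],
    [255,0,0,-0.0284,0],
    [255,0,0,0,-0.1134],
    [255,0,0,0,-0.1134],
    [255,0,0,0,-0.1134],
    [255,0,0,0,-0.1134],
    [255,0,0,0,-0.1134],
    [255,0,0,0,-0.1134],
    [255,0,0,0,-0.1134],
    [255,0,0,0,-0.1134],
    [255,0,0,0,-0.1134],
    [255,0,0,0,-0.1134],
    [255,0,0,0,-0.1134],
    [255,0,0,0,-0.1134],
    [255,0,0,0,-0.1134],
    [255,0,0,0,-0.1134],
    [255,0,0,0,-0.1134],
  ],
)

```text
time_s: 6.07
position: [0.4119, 0.091, 0.2189]
tcp_rot: [[-0.987, 0.163, -0.002], [0.163, 0.987, 0.0], [0.002, -0.0, -1.0]]
force: [-0.0, -0.6, -2.5]
opening: 0.619
grasp_force: 30.0
```

send_rows(
  plan=[
    [255,-0.0309,0.0243,0,0],
    [255,-0.0309,0.0243,0,0],
    [255,-0.0309,0.0243,0,0],
    [255,-0.0309,0.0243,0,0],
    [255,-0.0309,0.0243,0,0],
    [255,0,0,0,0],
    [255,0,0,0.035,0],
    [255,0,0,0.035,0],
    [255,0,0,0.035,0],
    [255,0,0,0.03,0],
    [255,0,0,0,0],
    [255,0,0,0,0],
    [255,0,0,0,0],
  ],
)

```text
time_s: 7.15
position: [0.5857, 0.1847, 0.0853]
tcp_rot: [[-0.986, 0.168, 0.0], [0.168, 0.986, -0.0], [-0.0, -0.0, -1.0]]
force: [0.2, 0.1, -2.2]
opening: 0.618
grasp_force: 30.0
```

```bash
python3 - <<'E'
from h import *
n=np.array([np.cos(np.radians(80.3)),np.sin(np.radians(80.3))]);b=np.array([.595,.2387])
pre=b-n*(.027+.013+.015)
plan((*pre,.079,170.3))
p,d,c=shot('scene'); cv2.imwrite('pics/s1.png',cv2.resize(p[150:350,130:430],None,fx=2.6,fy=2.6))
E
```

```text
at 7.15 [5.857000e-01 1.847000e-01 8.530000e-02 1.703204e+02] F [ 0.2  0.1 -2.2] open 0.618 gf 30.0
  1 x turn 0.0004
  1 x shift [-0.0, -0.0002, 0.0063]
```

View pics/s1.png

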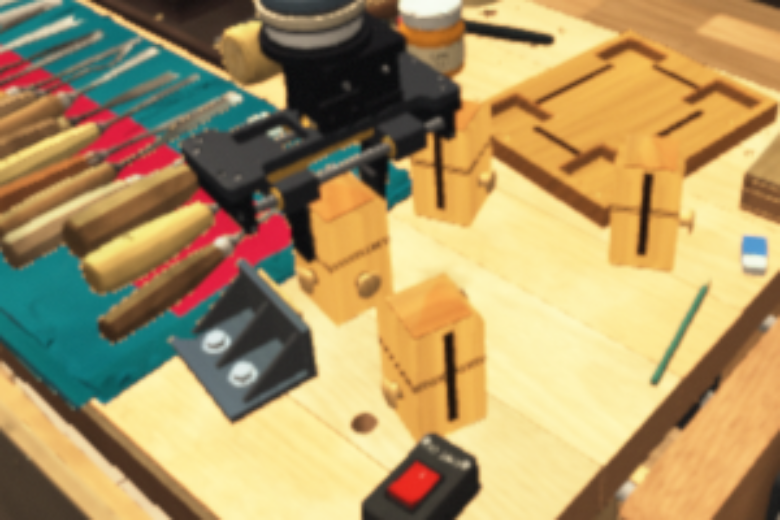

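send_rows(
  plan=[
    [255,0,0,0.006,0],
    [255,0,0.004,0,0],
    [255,0,0.004,0,0],
    [255,0,0.003,0,0],
    [255,0,0.002,0,0],
    [255,0,0.002,0,0],
    [255,0,0.002,0,0],
    [255,0,0.001,0,0],
    [255,0,0.001,0,0],
    [255,0,0.001,0,0],
    [255,0,0,0,0],
  ],
)

```text
time_s: 8.12
position: [0.5887, 0.2029, 0.0788]
tcp_rot: [[-0.986, 0.167, -0.001], [0.167, 0.986, -0.003], [0.001, -0.003, -1.0]]
force: [-0.9, -4.3, -0.1]
opening: 0.62
grasp_force: 30.0
```

send_rows(
  plan=[
    [255,0,0.001,0,0],
    [255,0,0.001,0,0],
    [255,0,0,0,0],
  ],
)

```text
time_s: 8.37
position: [0.589, 0.2047, 0.0788]
tcp_rot: [[-0.986, 0.168, -0.001], [0.168, 0.986, -0.003], [0.001, -0.003, -1.0]]
force: [-1.2, -5.7, 0.9]
opening: 0.62
grasp_force: 30.0
```

send_rows(
  plan=[
    [255,0,0.001,0,0],
    [255,0,0.001,0,0],
    [255,0,0.001,0,0],
    [255,0,0,0,0],
  ],
)

```text
time_s: 8.7
position: [0.5895, 0.2076, 0.0788]
tcp_rot: [[-0.986, 0.168, -0.001], [0.168, 0.986, -0.003], [0.001, -0.003, -1.0]]
force: [-2.1, -6.4, 0.5]
opening: 0.617
grasp_force: 30.0
```

send_rows(
  plan=[
    [255,0,0.001,0,0],
    [255,0,0.001,0,0],
    [255,0,0,0,0],
  ],
)

```text
time_s: 8.95
position: [0.5896, 0.2078, 0.0789]
tcp_rot: [[-0.986, 0.166, -0.002], [0.166, 0.986, -0.006], [0.001, -0.007, -1.0]]
force: [-2.6, -10.8, 1.7]
opening: 0.62
grasp_force: 30.0
```

send_rows(
  plan=[
    [255,0,0.001,0,0],
    [255,0,0,0,0],
    [255,0,-0.006,0,0],
    [255,0,-0.014,0,0],
    [255,0,-0.012,0,0.0],
    [255,0,0,0,0],
    [255,0,0,0.0005,0],
    [255,0,0,0,0],
    [0,0,0,0,0],
    [0,0,0,0,0],
    [0,0,0,0,0],
    [0,0,0,0,0],
    [0,0,0,0,0],
    [0,0,0,0,0],
  ],
)

```text
time_s: 10.12
position: [0.585, 0.181, 0.0782]
tcp_rot: [[-0.986, 0.168, 0.0], [0.168, 0.986, 0.0], [-0.0, 0.0, -1.0]]
force: [-0.7, -0.5, -0.1]
opening: 0.962
grasp_force: 0.0
```

```bash
python3 - <<'E'
from h import *
s=read_state();plan((*s['position'],80.3))
E
```

```text
at 10.1167 [5.850000e-01 1.810000e-01 7.820000e-02 1.703314e+02] F [-0.7 -0.5 -0.1] open 0.962 gf 0.0
  14 x turn 0.1122
```

send_rows(
  plan=[
    [0,0,0,0,0.1122],
    [0,0,0,0,0.1122],
    [0,0,0,0,0.1122],
    [0,0,0,0,0.1122],
    [0,0,0,0,0.1122],
    [0,0,0,0,0.1122],
    [0,0,0,0,0.1122],
    [0,0,0,0,0.1122],
    [0,0,0,0,0.1122],
    [0,0,0,0,0.1122],
    [0,0,0,0,0.1122],
    [0,0,0,0,0.1122],
    [0,0,0,0,0.1122],
    [0,0,0,0,0.1122],
    [0,0,0,0,0],
    [0,0,0,0,0],
  ],
)

```text
time_s: 11.45
position: [0.5849, 0.1808, 0.0781]
tcp_rot: [[0.165, 0.986, -0.0], [0.986, -0.165, -0.0], [-0.0, -0.0, -1.0]]
force: [0.2, 0.1, 0.0]
opening: 0.999
grasp_force: 0.0
```

send_rows(
  plan=[
    [255,0,0,0,0],
    [255,0,0,0,0],
    [255,0,0,0,0],
    [255,0,0,0,0],
    [255,0,0,0,0],
    [255,0,0,0,0],
    [255,0,0,0,0],
    [255,0,0,0,0],
  ],
)

```text
time_s: 12.12
position: [0.5855, 0.1808, 0.0782]
tcp_rot: [[0.168, 0.986, 0.001], [0.986, -0.168, 0.0], [0.0, 0.001, -1.0]]
force: [1.1, 0.1, -0.8]
opening: 0.616
grasp_force: 29.9
```

```bash
python3 - <<'E'
from h import *
s=read_state();plan((*s['position'],-9.7))
p,d,c=shot('top');cv2.imwrite('pics/t2.png',cv2.resize(p[150:300,190:440],None,fx=3.2,fy=3.2))
X=cloud(d,c)
m=(X[...,2]>.014)&(X[...,2]<.03)&(X[...,0]>.42)&(X[...,0]<.7)&(X[...,1]<0)&(X[...,1]>-.32)
print(m.sum(),cv2.minAreaRect((X[m][:,:2]*1000).astype(np.float32)))
E
```

```text
at 12.1167 [5.85500e-01 1.80800e-01 7.82000e-02 8.03216e+01] F [ 1.1  0.1 -0.8] open 0.616 gf 29.9
  14 x turn 0.1122
4644 ((548.2886352539062, -155.41270446777344), (250.42355346679688, 228.55519104003906), 81.43785095214844)
```

View pics/t2.png

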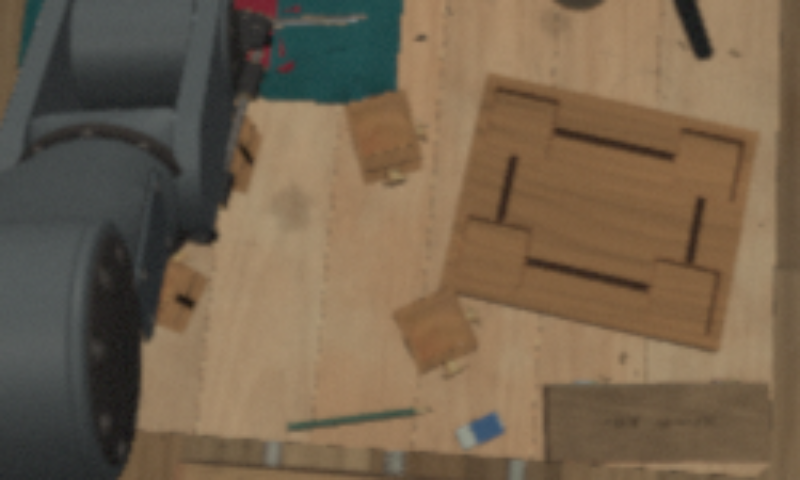

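send_rows(
  plan=[
    [255,0,0,-0.004,0],
    [255,0,0,0,0.1122],
    [255,0,0,0,0.1122],
    [255,0,0,0,0.1122],
    [255,0,0,0,0.1122],
    [255,0,0,0,0.1122],
    [255,0,0,0,0.1122],
    [255,0,0,0,0.1122],
    [255,0,0,0,0.1122],
    [255,0,0,0,0.1122],
    [255,0,0,0,0.1122],
    [255,0,0,0,0.1122],
    [255,0,0,0,0.1122],
    [255,0,0,0,0.1122],
    [255,0,0,0,0.1122],
    [255,0,0,0.003,0],
    [255,0,-0.004,0,0],
    [255,0,-0.006,0,0],
    [255,0,-0.004,0,0],
    [255,0,-0.003,0,0],
  ],
)

```text
time_s: 13.83
position: [0.5877, 0.1985, 0.079]
tcp_rot: [[0.986, -0.167, -0.0], [-0.167, -0.986, 0.0], [-0.0, -0.0, -1.0]]
force: [0.2, -0.3, -2.2]
opening: 0.621
grasp_force: 29.9
```

send_rows(
  plan=[
    [255,0,-0.002,0,0],
    [255,0,-0.002,0,0],
    [255,0,-0.001,0,0],
    [255,0,-0.001,0,0],
    [255,0,-0.001,0,0],
    [255,0,-0.001,0,0],
    [255,0,-0.001,0,0],
    [255,0,-0.001,0,0],
    [255,0,0,0,0],
  ],
)

```text
time_s: 14.58
position: [0.589, 0.2057, 0.0791]
tcp_rot: [[0.986, -0.167, -0.002], [-0.167, -0.986, -0.003], [-0.001, 0.004, -1.0]]
force: [-1.0, -6.3, -1.5]
opening: 0.616
grasp_force: 29.9
```

send_rows(
  plan=[
    [255,0,-0.001,0,0],
    [255,0,-0.001,0,0],
    [255,0,0,0,0],
    [255,0,0,0,0],
  ],
)

```text
time_s: 14.92
position: [0.5893, 0.2076, 0.079]
tcp_rot: [[0.986, -0.167, -0.002], [-0.167, -0.986, -0.003], [-0.001, 0.003, -1.0]]
force: [-1.1, -5.1, -1.7]
opening: 0.617
grasp_force: 29.9
```

send_rows(
  plan=[
    [255,0,-0.001,0,0],
    [255,0,-0.001,0,0],
    [255,0,0,0,0],
    [255,0,0,0,0],
  ],
)

```text
time_s: 15.25
position: [0.5895, 0.2083, 0.0791]
tcp_rot: [[0.986, -0.166, -0.002], [-0.166, -0.986, -0.005], [-0.001, 0.006, -1.0]]
force: [-1.1, -8.8, -0.7]
opening: 0.616
grasp_force: 29.9
```

```bash
cat >> h.py <<'E'
def board():
    p,d,c=shot('top'); X=cloud(d,c)
    m=((X[...,2]>.014)&(X[...,2]<.03)&(X[...,0]>.38)&(X[...,0]<.75)&(X[...,1]<.02)&(X[...,1]>-.36)).astype(np.uint8)
    m=cv2.morphologyEx(m,cv2.MORPH_OPEN,np.ones((3,3)))
    n,l,st,ce=cv2.connectedComponentsWithStats(m); i=1+np.argmax(st[1:,4]); q=X[l==i]
    r=cv2.minAreaRect((q[:,:2]*1000).astype(np.float32)); yaw=r[2]-90 if r[1][0]>r[1][1] else r[2]
    # upward points only: top surface edges
    print('board',np.round(r[0],1),np.round(r[1],1),'yaw',round(yaw,2),'z',np.median(q[:,2]).round(4)); return np.array(r[0])/1000,yaw
def hous(bc,yaw):
    a=np.radians(yaw);R=np.array([[np.cos(a),-np.sin(a)],[np.sin(a),np.cos(a)]])
    return [bc+R@np.array(v) for v in [(.06,.085),(-.06,.085),(-.06,-.085),(.06,-.085)]]
E
python3 - <<'E'
from h import *
bc,y=board(); H=hous(bc,y); print(np.round(H,4))
s=read_state();P=s['position']; n=np.array([.1685,.9857,0])
P1=P-.03*n; P2=P1.copy();P2[2]=.25
plan((*P1,psi()),(*P2,psi()),(*H[0],.25,y))
E
```

```text
board [ 561.8 -157.1] [250.3 201.4] yaw -8.43 z 0.0239
[[ 0.6336 -0.0819]
 [ 0.5149 -0.0643]
 [ 0.49   -0.2324]
 [ 0.6087 -0.25  ]]
at 15.3 [ 0.5895  0.2084  0.0791 -9.569 ] F [-0.2 -9.   0.2] open 0.619 gf 29.9
  1 x shift [-0.0001, 0.03, -0.0]
  5 x shift [0.0, -0.0, -0.0342]
  1 x turn -0.0199
  8 x shift [0.0109, 0.0313, -0.0]
```

send_rows(
  plan=[
    [255,0,-0.001,0,0],
    [255,0,-0.001,0,0],
    [255,0,0,0,0],
    [255,0,0,0,0],
  ],
)

```text
time_s: 15.63
position: [0.5895, 0.2085, 0.0792]
tcp_rot: [[0.986, -0.165, -0.004], [-0.165, -0.986, -0.009], [-0.002, 0.009, -1.0]]
force: [-0.6, -13.8, 1.8]
opening: 0.615
grasp_force: 30.0
```

send_rows(
  plan=[
    [255,0,0.008,0,0],
    [255,0,0.024,0,0],
    [255,0,0,-0.0342,0],
    [255,0,0,-0.0342,0],
    [255,0,0,-0.0342,0],
    [255,0,0,-0.0342,0],
    [255,0,0,-0.0342,-0.0199],
    [255,0.0109,0.0313,0,0],
    [255,0.0109,0.0313,0,0],
    [255,0.0109,0.0313,0,0],
    [255,0.0109,0.0313,0,0],
    [255,0.0109,0.0313,0,0],
    [255,0.0109,0.0313,0,0],
    [255,0.0109,0.0313,0,0],
    [255,0.0109,0.0313,0,0],
    [255,0,0,0,0],
    [255,0,0,0,0],
    [255,0,0,0,0],
  ],
)

```text
time_s: 17.13
position: [0.6336, -0.0783, 0.2496]
tcp_rot: [[0.989, -0.149, -0.001], [-0.149, -0.989, 0.002], [-0.001, -0.001, -1.0]]
force: [0.1, 0.2, -3.0]
opening: 0.614
grasp_force: 29.9
```

```bash
python3 - <<'E'
from h import *
bc=np.array([.5618,-.1571])+[.0006,-.0007]; H=hous(bc,-8.43)
plan((*H[0],.25,-8.43),(*H[0],.106,-8.43))
shot('wrist','w1')
E
```

```text
at 17.1333 [ 0.6336 -0.0783  0.2496 -8.5745] F [ 0.1  0.2 -3. ] open 0.614 gf 29.9
  1 x turn -0.0025
  1 x shift [0.0013, 0.0041, -0.0004]
  5 x shift [0.0, -0.0, 0.0288]
```

View pics/w1.png

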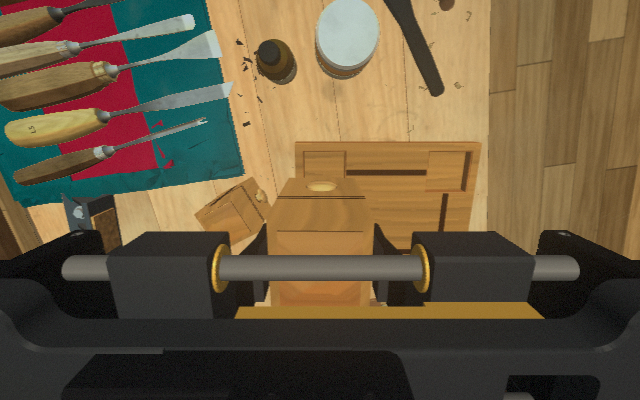

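send_rows(
  plan=[
    [255,0.0013,0.0041,0,-0.0025],
    [255,0,0,0.0288,0],
    [255,0,0,0.0288,0],
    [255,0,0,0.0288,0],
    [255,0,0,0.0288,0],
    [255,0,0,0.0284,0],
    [255,0,0,0,0],
    [255,0,0,0,0],
    [255,0,0,0,0],
    [255,0,0,0,0],
  ],
)

```text
time_s: 18.02
position: [0.6362, -0.083, 0.1088]
tcp_rot: [[0.989, -0.145, 0.004], [-0.145, -0.989, -0.001], [0.004, 0.001, -1.0]]
force: [0.0, 0.6, -1.9]
opening: 0.619
grasp_force: 29.9
```

```bash
python3 - <<'E'
from h import *
bc=np.array([.5618,-.1571])+[.0006,-.0007]; H=hous(bc,-8.43)
plan((*H[0],.106,-8.43))
E
```

```text
at 18.0167 [ 0.6362 -0.083   0.1088 -8.3538] F [ 0.   0.6 -1.9] open 0.619 gf 29.9
  1 x turn 0.0013
  1 x shift [-0.002, -0.0002, 0.0028]
```

send_rows(
  plan=[
    [255,-0.002,0,0.002,0],
    [255,0,0,0,0],
    [255,0,0,0.002,0],
    [255,0,0,0.002,0],
    [255,0,0,0.002,0],
    [255,0,0,0,0],
  ],
)

```text
time_s: 18.52
position: [0.6328, -0.0828, 0.0981]
tcp_rot: [[0.989, -0.146, 0.0], [-0.146, -0.989, 0.0], [0.0, -0.0, -1.0]]
force: [1.0, 0.3, -3.3]
opening: 0.616
grasp_force: 29.9
```

send_rows(
  plan=[
    [255,0,0,0.003,0],
    [255,0,0,0.003,0],
    [255,0,0,0.003,0],
    [255,0,0,0.002,0],
    [255,0,0,0.001,0],
    [255,0,0,0,0],
  ],
)

```text
time_s: 19.02
position: [0.6329, -0.0828, 0.0863]
tcp_rot: [[0.989, -0.146, -0.0], [-0.146, -0.989, 0.0], [-0.0, -0.0, -1.0]]
force: [0.9, -0.1, -2.2]
opening: 0.616
grasp_force: 29.9
```

Went in cleanly. Press down slightly, release, lift, and turn towards the next block.

send_rows(
  plan=[
    [255,0,0,0.001,0],
    [255,0,0,0.001,0],
    [255,0,0,0,0],
    [0,0,0,0,0],
    [0,0,0,0,0],
    [0,0,0,0,0],
    [0,0,0,0,0],
    [0,0,0,0,0],
    [0,0,0,-0.02,0],
    [0,0,0,-0.035,0],
    [0,0,0,-0.035,0],
    [0,0,0,-0.035,0],
    [0,0,0,-0.015,0],
    [0,0,0,0,0],
  ],
)

```text
time_s: 20.18
position: [0.6357, -0.0835, 0.2296]
tcp_rot: [[0.989, -0.146, 0.01], [-0.146, -0.989, -0.003], [0.01, 0.002, -1.0]]
force: [-0.3, -0.4, -0.3]
opening: 1.0
grasp_force: 0.0
```

```bash
python3 - <<'E'
from h import *
# next: block A yaw ~ -160.1; grip on x faces psi=109.8
plan((.606,.0375,.225,109.8))
E
```

```text
at 20.1833 [ 0.6357 -0.0835  0.2296 -8.3901] F [-0.3 -0.4 -0.3] open 1.0 gf 0.0
  18 x turn -0.1146
  4 x shift [0.031, 0.0033, 0.0011]
```

send_rows(
  plan=[
    [0,0,0,0,-0.1146],
    [0,0,0,0,-0.1146],
    [0,0,0,0,-0.1146],
    [0,0,0,0,-0.1146],
    [0,0,0,0,-0.1146],
    [0,0,0,0,-0.1146],
    [0,0,0,0,-0.1146],
    [0,0,0,0,-0.1146],
    [0,0,0,0,-0.1146],
    [0,0,0,0,-0.1146],
    [0,0,0,0,-0.1146],
    [0,0,0,0,-0.1146],
    [0,0,0,0,-0.1146],
    [0,0,0,0,-0.1146],
    [0,0,0,0,-0.1146],
    [0,0,0,0,-0.1146],
    [0,0,0,0,-0.1146],
    [0,0,0,0,-0.1146],
  ],
)

```text
time_s: 21.68
position: [0.6318, -0.0824, 0.2225]
tcp_rot: [[-0.344, 0.939, -0.003], [0.939, 0.344, 0.001], [0.002, -0.003, -1.0]]
force: [0.0, -0.0, -0.9]
opening: 1.002
grasp_force: 0.0
```

send_rows(
  plan=[
    [0,0.031,0.0033,0.0011,0],
    [0,0.031,0.0033,0.0011,0],
    [0,0.031,0.0033,0.0011,0],
    [0,0.031,0.0033,0.0011,0],
    [0,0,0,0,0],
    [0,0,0,0,0],
  ],
)

```text
time_s: 22.18
position: [0.6018, 0.0401, 0.2185]
tcp_rot: [[-0.342, 0.94, -0.003], [0.94, 0.342, 0.0], [0.001, -0.003, -1.0]]
force: [-0.4, -0.2, 0.1]
opening: 1.002
grasp_force: 0.0
```

```bash
cat >> h.py <<'E'
def blocks(n='wrist',zlo=.095,zhi=.13):
    p,d,c=shot(n);X=cloud(d,c)
    m=((X[...,2]>.06)&(X[...,2]<zhi)&(d>0)).astype(np.uint8)
    k,l,st,ce=cv2.connectedComponentsWithStats(m)
    for i in range(1,k):
        q=X[l==i]; q=q[q[:,2]>zlo]
        if len(q)<150: continue
        r=cv2.minAreaRect((q[:,:2]*1000).astype(np.float32))
        if 45<min(r[1]) and max(r[1])<65: print(n,'block',np.round(r[0],1),np.round(r[1],1),round(r[2],1),q[:,2].max().round(4))
    return p,d,c
E
python3 - <<'E'
from h import *
blocks()
plan((.606,.0375,.078,109.8))
E
```

```text
wrist block [438.7 -21.5] [56.  54.4] 20.2 0.1149
wrist block [606.8  37.5] [54.2 53.9] 20.1 0.115
at 22.2333 [6.026000e-01 3.880000e-02 2.189000e-01 1.098808e+02] F [ 0.2 -0.1 -0.3] open 0.999 gf 0.0
  1 x turn 0.0014
  5 x shift [-0.0005, 0.0005, 0.0282]
```

send_rows(
  plan=[
    [0,-0.0024,0.0029,0.0282,0],
    [0,0,0,0.0282,0],
    [0,0,0,0.0282,0],
    [0,0,0,0.0282,0],
    [0,0,0,0.0282,0],
    [0,0,0,0,0],
    [0,0,0,0,0],
    [255,0,0,0,0],
    [255,0,0,0,0],
    [255,0,0,0,0],
    [255,0,0,0,0],
    [255,0,0,0,0],
    [255,0,0,0,0],
    [255,0,0,0,0],
    [255,0,0,0,0],
  ],
)

```text
time_s: 23.48
position: [0.6068, 0.0371, 0.0798]
tcp_rot: [[-0.339, 0.941, 0.0], [0.941, 0.339, -0.0], [-0.0, 0.0, -1.0]]
force: [-1.4, -0.9, 5.5]
opening: 0.618
grasp_force: 29.9
```

```bash
cat >> h.py <<'E'
N=np.array([.1685,.9857]); SP=.3352; TC=.595*N[1]-.2387*N[0]   # bracket: pad plane along N, lateral centre
def pre(gap=.015):
    s=SP-.040-gap; return s*N+TC*np.array([N[1],-N[0]])
E
python3 - <<'E'
from h import *
P=read_state()['position']; q=pre(); print(q)
plan((P[0],P[1],.20,109.8),(q[0],q[1],.20,-9.7),(*q,.080,-9.7))
E
```

```text
[0.58567258 0.18414655]
at 23.4833 [6.068000e-01 3.710000e-02 7.980000e-02 1.098048e+02] F [-1.4 -0.9  5.5] open 0.618 gf 29.9
  4 x shift [0.0, 0.0, -0.0301]
  18 x turn 0.1159
  5 x shift [-0.0091, -0.0283, -0.0]
  4 x shift [0.0, -0.0, 0.03]
```

send_rows(
  plan=[
    [255,0,0,-0.03,0],
    [255,0,0,-0.03,0],
    [255,0,0,-0.03,0],
    [255,0,0,-0.03,0],
    [255,0,0,0,0.1159],
    [255,0,0,0,0.1159],
    [255,0,0,0,0.1159],
    [255,0,0,0,0.1159],
    [255,0,0,0,0.1159],
    [255,0,0,0,0.1159],
    [255,0,0,0,0.1159],
    [255,0,0,0,0.1159],
    [255,0,0,0,0.1159],
    [255,0,0,0,0.1159],
    [255,0,0,0,0.1159],
    [255,0,0,0,0.1159],
    [255,0,0,0,0.1159],
    [255,0,0,0,0.1159],
    [255,0,0,0,0.1159],
    [255,0,0,0,0.1159],
  ],
)

```text
time_s: 25.15
position: [0.6059, 0.0374, 0.1979]
tcp_rot: [[0.998, 0.056, -0.002], [0.056, -0.998, 0.0], [-0.002, -0.001, -1.0]]
force: [-0.5, 0.3, -3.2]
opening: 0.617
grasp_force: 29.9
```

send_rows(
  plan=[
    [255,0,0,0,0.1159],
    [255,0,0,0,0.1159],
    [255,-0.0091,-0.0283,0,0],
    [255,-0.0091,-0.0283,0,0],
    [255,-0.0091,-0.0283,0,0],
    [255,-0.0091,-0.0283,0,0],
    [255,-0.0091,-0.0283,0,0],
    [255,0,0,0,0],
    [255,0,0,0.0295,0],
    [255,0,0,0.0295,0],
    [255,0,0,0.0295,0],
    [255,0,0,0.025,0],
    [255,0,0,0,0],
    [255,0,0,0,0],
  ],
)

```text
time_s: 26.32
position: [0.5847, 0.1839, 0.0841]
tcp_rot: [[0.986, -0.169, -0.004], [-0.169, -0.986, -0.001], [-0.004, 0.001, -1.0]]
force: [-0.7, -0.7, -1.9]
opening: 0.621
grasp_force: 30.0
```

```bash
python3 - <<'E'
from h import *
plan((*pre(),.081,-9.7))
p,d,c=blocks('top'); board()
E
```

```text
at 26.3167 [ 0.5847  0.1839  0.0841 -9.7268] F [-0.7 -0.7 -1.9] open 0.621 gf 30.0
  1 x turn -0.0005
  1 x shift [0.0009, -0.0004, 0.0031]
top block [621.5 -98. ] [53.1 55. ] 79.9 0.1247
top block [437.2 -20.7] [53.8 53.8] 18.6 0.1164
board [ 548.9 -171.1] [251.3 200.9] yaw -10.1 z 0.024
```

send_rows(
  plan=[
    [255,0,-0.004,0.003,0],
    [255,0,-0.004,0,0],
    [255,0,-0.004,0,0],
    [255,0,-0.002,0,0],
    [255,0,-0.001,0,0],
    [255,0,-0.001,0,0],
    [255,0,-0.001,0,0],
    [255,0,-0.001,0,0],
    [255,0,-0.001,0,0],
    [255,0,-0.001,0,0],
    [255,0,-0.001,0,0],
    [255,0,-0.001,0,0],
    [255,0,-0.001,0,0],
    [255,0,-0.001,0,0],
    [255,0,-0.001,0,0],
    [255,0,0,0,0],
    [255,0,0,0,0],
  ],
)

```text
time_s: 27.83
position: [0.59, 0.2073, 0.0829]
tcp_rot: [[0.986, -0.169, -0.001], [-0.169, -0.986, -0.003], [-0.0, 0.003, -1.0]]
force: [0.0, -5.3, -0.5]
opening: 0.619
grasp_force: 30.0
```

send_rows(
  plan=[
    [255,0,-0.001,0,0],
    [255,0,-0.001,0,0],
    [255,0,0,0,0],
    [255,0,0,0,0],
  ],
)

```text
time_s: 28.17
position: [0.5901, 0.2076, 0.083]
tcp_rot: [[0.986, -0.168, -0.002], [-0.168, -0.986, -0.006], [-0.001, 0.006, -1.0]]
force: [-0.9, -10.1, 0.9]
opening: 0.619
grasp_force: 30.0
```

send_rows(
  plan=[
    [255,0,-0.001,0,0],
    [255,0,0,0,0],
    [255,0,0.006,0,0],
    [255,0,0.014,0,0],
    [255,0,0.013,0,0],
    [255,0,0,0.003,0],
    [255,0,0,0,0],
    [255,0,0,0,0],
    [0,0,0,0,0],
    [0,0,0,0,0],
    [0,0,0,0,0],
    [0,0,0,0,0],
    [0,0,0,0,0],
    [0,0,0,0,0],
  ],
)

```text
time_s: 29.33
position: [0.5852, 0.1796, 0.0797]
tcp_rot: [[0.986, -0.169, 0.0], [-0.169, -0.986, 0.0], [0.0, -0.0, -1.0]]
force: [-0.2, -0.3, -0.1]
opening: 0.963
grasp_force: 0.0
```

send_rows(
  plan=[
    [0,0,0,0,-0.1122],
    [0,0,0,0,-0.1122],
    [0,0,0,0,-0.1122],
    [0,0,0,0,-0.1122],
    [0,0,0,0,-0.1122],
    [0,0,0,0,-0.1122],
    [0,0,0,0,-0.1122],
    [0,0,0,0,-0.1122],
    [0,0,0,0,-0.1122],
    [0,0,0,0,-0.1122],
    [0,0,0,0,-0.1122],
    [0,0,0,0,-0.1122],
    [0,0,0,0,-0.1122],
    [0,0,0,0,-0.1122],
    [0,0,0,0,0],
    [0,0,0,0,0],
  ],
)

```text
time_s: 30.67
position: [0.585, 0.1794, 0.0796]
tcp_rot: [[0.172, 0.985, 0.0], [0.985, -0.172, 0.0], [0.0, 0.0, -1.0]]
force: [0.6, 0.2, 0.8]
opening: 1.005
grasp_force: 0.0
```

send_rows(
  plan=[
    [255,0,0,0,0],
    [255,0,0,0,0],
    [255,0,0,0,0],
    [255,0,0,0,0],
    [255,0,0,0,0],
    [255,0,0,0,0],
    [255,0,0,0,0],
    [255,0,0,0,0],
  ],
)

```text
time_s: 31.33
position: [0.5855, 0.1793, 0.0796]
tcp_rot: [[0.169, 0.986, 0.001], [0.986, -0.169, 0.0], [0.0, 0.001, -1.0]]
force: [0.8, 0.8, -0.5]
opening: 0.62
grasp_force: 30.0
```

```bash
python3 - <<'E'
from h import *
P=read_state()['position']
print('gap to touch',SP-.040-P[:2]@N)
plan((*P,-9.7))
E
```

```text
gap to touch 0.01976390850905263
at 31.3333 [5.855e-01 1.793e-01 7.960e-02 8.025e+01] F [ 0.8  0.8 -0.5] open 0.62 gf 30.0
  14 x turn 0.1121
```

send_rows(
  plan=[
    [255,0,0,-0.004,0],
    [255,0,0,0,0.1122],
    [255,0,0,0,0.1122],
    [255,0,0,0,0.1122],
    [255,0,0,0,0.1122],
    [255,0,0,0,0.1122],
    [255,0,0,0,0.1122],
    [255,0,0,0,0.1122],
    [255,0,0,0,0.1122],
    [255,0,0,0,0.1122],
    [255,0,0,0,0.1122],
    [255,0,0,0,0.1122],
    [255,0,0,0,0.1122],
    [255,0,0,0,0.1122],
    [255,0,0,0,0.1122],
    [255,0,0,0.003,0],
    [255,0,-0.005,0,0],
    [255,0,-0.006,0,0],
    [255,0,-0.005,0,0],
    [255,0,-0.003,0,0],
  ],
)

```text
time_s: 33.0
position: [0.5883, 0.1992, 0.0805]
tcp_rot: [[0.986, -0.167, 0.0], [-0.167, -0.986, 0.0], [0.0, -0.0, -1.0]]
force: [-0.1, -0.4, -2.5]
opening: 0.62
grasp_force: 29.9
```

send_rows(
  plan=[
    [255,0,-0.001,0,0],
    [255,0,-0.001,0,0],
    [255,0,-0.001,0,0],
    [255,0,-0.001,0,0],
    [255,0,-0.001,0,0],
    [255,0,-0.001,0,0],
    [255,0,-0.001,0,0],
    [255,0,-0.001,0,0],
    [255,0,-0.001,0,0],
    [255,0,-0.001,0,0],
    [255,0,0,0,0],
  ],
)

```text
time_s: 33.92
position: [0.5894, 0.2061, 0.0806]
tcp_rot: [[0.986, -0.169, -0.002], [-0.169, -0.986, -0.003], [-0.001, 0.003, -1.0]]
force: [-0.7, -6.7, -1.5]
opening: 0.617
grasp_force: 30.0
```

send_rows(
  plan=[
    [255,0,-0.001,0,0],
    [255,0,-0.001,0,0],
    [255,0,0,0,0],
    [255,0,0,0,0],
  ],
)

```text
time_s: 34.25
position: [0.5898, 0.208, 0.0806]
tcp_rot: [[0.986, -0.169, -0.002], [-0.169, -0.986, -0.003], [-0.001, 0.003, -1.0]]
force: [-1.3, -5.6, -1.4]
opening: 0.616
grasp_force: 30.0
```

send_rows(
  plan=[
    [255,0,-0.001,0,0],
    [255,0,-0.001,0,0],
    [255,0,-0.001,0,0],
    [255,0,0,0,0],
    [255,0,0,0,0],
  ],
)

```text
time_s: 34.67
position: [0.5898, 0.2083, 0.0807]
tcp_rot: [[0.986, -0.167, -0.003], [-0.167, -0.986, -0.008], [-0.002, 0.008, -1.0]]
force: [-1.8, -12.7, 1.5]
opening: 0.616
grasp_force: 30.0
```

```bash
python3 - <<'E'
from h import *
blocks('top'); bc,y=board(); bc=bc+[.0006,-.0007]; H=hous(bc,y); print(np.round(H,4))
P=read_state()['position']; P1=P.copy(); P1[:2]-=.03*N
plan((*P1,-9.7),(*P1[:2],.25,-9.7),(*H[1],.25,y+90))
E
```

```text
top block [621.7 -98.2] [53.4 56.1] 79.9 0.1268
top block [458.7 219. ] [53.5 53.9] 71.4 0.1165
top block [437.2 -20.6] [53.8 53.8] 18.6 0.1172
board [ 549.  -170.7] [250.6 201.4] yaw -10.11 z 0.024
[[ 0.6236 -0.0983]
 [ 0.5054 -0.0772]
 [ 0.4756 -0.2446]
 [ 0.5937 -0.2657]]
at 34.7667 [ 0.5898  0.2083  0.0806 -9.6359] F [ -2.1 -12.4   0.8] open 0.619 gf 30.0
  1 x turn 0.0011
  1 x shift [-0.0, 0.03, -0.0]
  5 x shift [0.0, -0.0, -0.0339]
  14 x turn -0.1117
  8 x shift [-0.0332, -0.0041, -0.0]
```

```bash
python3 - <<'E'
from h import *
H=hous(np.array([.549,-.1707])+[.0003,-.0003],-10.11); print(H[2])
P=read_state()['position']; P1=P.copy(); P1[:2]-=.03*N
plan((*P1,-9.7),(*P1[:2],.25,-9.7),(*H[2],.25,-9.7),(*H[2],.25,169.9))
E
```

```text
[ 0.47531087 -0.24414785]
at 34.7667 [ 0.5898  0.2083  0.0806 -9.6359] F [ -2.1 -12.4   0.8] open 0.619 gf 30.0
  1 x turn 0.0011
  1 x shift [-0.0, 0.03, -0.0]
  5 x shift [0.0, -0.0, -0.0339]
  13 x shift [-0.0028, 0.0335, -0.0]
  27 x turn -0.1161
```

send_rows(
  plan=[
    [255,0,0.01,0,0],
    [255,0,0.023,0,0],
    [255,0,0,-0.0339,0],
    [255,0,0,-0.0339,0],
    [255,0,0,-0.0339,0],
    [255,0,0,-0.0339,0],
    [255,0,0,-0.0339,0],
    [255,-0.0028,0.0335,0,0],
    [255,-0.0028,0.0335,0,0],
    [255,-0.0028,0.0335,0,0],
    [255,-0.0028,0.0335,0,0],
    [255,-0.0028,0.0335,0,0],
    [255,-0.0028,0.0335,0,0],
    [255,-0.0028,0.0335,0,0],
    [255,-0.0028,0.0335,0,0],
    [255,-0.0028,0.0335,0,0],
    [255,-0.0028,0.0335,0,0],
    [255,-0.0028,0.0335,0,0],
    [255,-0.0028,0.0335,0,0],
    [255,-0.0028,0.0335,0,0],
  ],
)

```text
time_s: 36.43
position: [0.475, -0.2439, 0.2501]
tcp_rot: [[0.986, -0.17, 0.001], [-0.17, -0.986, 0.001], [0.001, -0.001, -1.0]]
force: [0.6, 0.3, -2.4]
opening: 0.616
grasp_force: 29.9
```

send_rows(
  plan=[
    [255,0,0,0,-0.1161],
    [255,0,0,0,-0.1161],
    [255,0,0,0,-0.1161],
    [255,0,0,0,-0.1161],
    [255,0,0,0,-0.1161],
    [255,0,0,0,-0.1161],
    [255,0,0,0,-0.1161],
    [255,0,0,0,-0.1161],
    [255,0,0,0,-0.1161],
    [255,0,0,0,-0.1161],
    [255,0,0,0,-0.1161],
    [255,0,0,0,-0.1161],
    [255,0,0,0,-0.1161],
    [255,0,0,0,-0.1161],
    [255,0,0,0,-0.1161],
    [255,0,0,0,-0.1161],
    [255,0,0,0,-0.1161],
    [255,0,0,0,-0.1161],
    [255,0,0,0,-0.1161],
    [255,0,0,0,-0.1161],
  ],
)

```text
time_s: 38.1
position: [0.4756, -0.2424, 0.25]
tcp_rot: [[-0.554, 0.833, 0.001], [0.833, 0.554, 0.001], [0.0, 0.001, -1.0]]
force: [-0.7, -0.4, -3.4]
opening: 0.619
grasp_force: 29.9
```

send_rows(
  plan=[
    [255,0,0,0,-0.1161],
    [255,0,0,0,-0.1161],
    [255,0,0,0,-0.1161],
    [255,0,0,0,-0.1161],
    [255,0,0,0,-0.1161],
    [255,0,0,0,-0.1161],
    [255,0,0,0,-0.1161],
    [255,0,0,0,0],
    [255,0,0,0,0],
    [255,0,0,0,0],
  ],
)

```text
time_s: 38.93
position: [0.4756, -0.2426, 0.25]
tcp_rot: [[-0.984, 0.179, 0.0], [0.179, 0.984, 0.0], [-0.0, 0.0, -1.0]]
force: [-0.2, -0.1, -3.6]
opening: 0.62
grasp_force: 29.9
```

```bash
python3 - <<'E'
from h import *
blocks('top')
H=hous(np.array([.549,-.1707])+[.0003,-.0003],-10.11)
plan((*H[2],.25,169.9),(*H[2],.108,169.9))
E
```

```text
top block [621.6 -98.1] [53.2 55.8] 79.9 0.1233
top block [459.  219.8] [54.9 54. ] 70.9 0.1207
top block [437.1 -20.6] [53.7 53.8] 18.7 0.1154
at 38.9833 [  0.4756  -0.2426   0.2501 169.7443] F [ 0.6 -0.7 -2.3] open 0.615 gf 29.9
  1 x turn -0.0027
  1 x shift [0.0, -0.0015, 0.0001]
  5 x shift [0.0, 0.0, 0.0284]
```

send_rows(
  plan=[
    [255,0,-0.0015,0.0284,-0.0027],
    [255,0,0,0.0284,0],
    [255,0,0,0.0284,0],
    [255,0,0,0.0284,0],
    [255,0,0,0.0264,0],
    [255,0,0,0,0],
    [255,0,0,0,0],
    [255,0,0,0,0],
    [255,0,0,0,0],
  ],
)

```text
time_s: 39.73
position: [0.4767, -0.2452, 0.1119]
tcp_rot: [[-0.985, 0.174, 0.003], [0.174, 0.985, -0.003], [-0.004, -0.002, -1.0]]
force: [-0.3, 0.4, -3.3]
opening: 0.614
grasp_force: 29.9
```

```bash
python3 - <<'E'
from h import *
H=hous(np.array([.549,-.1707])+[.0003,-.0003],-10.11)
plan((*H[2],.105,169.9))
E
```

```text
at 39.7333 [ 4.767000e-01 -2.452000e-01  1.119000e-01  1.699998e+02] F [-0.3  0.4 -3.3] open 0.614 gf 29.9
  1 x turn 0.0017
  1 x shift [0.0015, 0.0008, 0.0069]
```

send_rows(
  plan=[
    [255,0.0005,0.0005,0.002,0],
    [255,0,0,0.001,0],
    [255,0,0,0,0],
    [255,0,0,0,0],
    [255,0,0,0,0],
  ],
)

```text
time_s: 40.15
position: [0.4751, -0.2437, 0.1074]
tcp_rot: [[-0.985, 0.173, 0.0], [0.173, 0.985, -0.0], [-0.001, -0.0, -1.0]]
force: [0.7, -0.2, -2.6]
opening: 0.616
grasp_force: 29.9
```

```bash
python3 - <<'E'
from h import *
H=hous(np.array([.549,-.1707])+[.0003,-.0003],-10.11)
plan((*H[2],.0876,169.9))
E
```

```text
at 40.15 [ 4.75100e-01 -2.43700e-01  1.07400e-01  1.70017e+02] F [ 0.7 -0.2 -2.6] open 0.616 gf 29.9
  1 x turn 0.0020
  1 x shift [-0.0003, -0.0004, 0.0198]
```

send_rows(
  plan=[
    [255,-0.0003,-0.0004,0.003,0.002],
    [255,0,0,0.003,0],
    [255,0,0,0.002,0],
    [255,0,0,0.002,0],
    [255,0,0,0,0],
  ],
)

```text
time_s: 40.57
position: [0.475, -0.2439, 0.0964]
tcp_rot: [[-0.985, 0.175, -0.001], [0.175, 0.985, 0.001], [0.001, 0.0, -1.0]]
force: [0.0, 0.2, -2.8]
opening: 0.619
grasp_force: 29.9
```

send_rows(
  plan=[
    [255,0,0,0.003,0],
    [255,0,0,0.003,0],
    [255,0,0,0.003,0],
    [255,0,0,0.002,0],
    [255,0,0,0,0],
    [255,0,0,0,0],
  ],
)

```text
time_s: 41.07
position: [0.4753, -0.2438, 0.0874]
tcp_rot: [[-0.985, 0.175, 0.0], [0.175, 0.985, -0.0], [-0.0, -0.0, -1.0]]
force: [-2.4, 1.4, 9.4]
opening: 0.615
grasp_force: 30.0
```

send_rows(
  plan=[
    [0,0,0,0,0],
    [0,0,0,0,0],
    [0,0,0,0,0],
    [0,0,0,0,0],
    [0,0,0,0,0],
    [0,0,0,-0.02,0],
    [0,0,0,-0.035,0],
    [0,0,0,-0.035,0],
    [0,0,0,-0.035,0],
    [0,0,0,-0.01,0],
    [0,0,0,0,0],
    [0,0,0,0,0],
  ],
)

```text
time_s: 42.07
position: [0.4749, -0.2439, 0.2209]
tcp_rot: [[-0.985, 0.175, 0.0], [0.175, 0.985, -0.0], [-0.0, -0.0, -1.0]]
force: [0.5, 0.3, -0.1]
opening: 0.998
grasp_force: 0.0
```

```bash
python3 - <<'E'
from h import *
plan((.4375,-.021,.225,108.6))
E
```

```text
at 42.0667 [  0.4749  -0.2439   0.2209 169.9023] F [ 0.5  0.3 -0.1] open 0.998 gf 0.0
  9 x turn 0.1189
  7 x shift [0.0319, 0.0051, -0.0006]
```

send_rows(
  plan=[
    [0,0,0,0,0.1189],
    [0,0,0,0,0.1189],
    [0,0,0,0,0.1189],
    [0,0,0,0,0.1189],
    [0,0,0,0,0.1189],
    [0,0,0,0,0.1189],
    [0,0,0,0,0.1189],
    [0,0,0,0,0.1189],
    [0,0,0,0,0.1189],
    [0,0.0319,0.0051,0,0],
    [0,0.0319,0.0051,0,0],
    [0,0.0319,0.0051,0,0],
    [0,0.0319,0.0051,0,0],
    [0,0.0319,0.0051,0,0],
    [0,0.0319,0.0051,0,0],
    [0,0.0319,0.0051,0,0],
    [0,0,0,0,0],
    [0,0,0,0,0],
    [0,0,0,0,0],
  ],
)

```text
time_s: 43.65
position: [0.4374, -0.0211, 0.2198]
tcp_rot: [[-0.319, 0.948, -0.002], [0.948, 0.319, 0.0], [0.001, -0.002, -1.0]]
force: [0.1, -0.7, 0.4]
opening: 1.003
grasp_force: 0.0
```

```bash
python3 - <<'E'
from h import *
p,d,c=blocks(); cv2.imwrite('pics/w3.png',p)
plan((.4375,-.021,.078,108.6))
E
```

```text
wrist block [438.7 -21.8] [54.3 55. ] 19.0 0.1148
at 43.7 [ 4.378000e-01 -2.170000e-02  2.201000e-01  1.085642e+02] F [ 0.8 -0.2  0.4] open 1.0 gf 0.0
  1 x turn -0.0006
  5 x shift [0.0001, -0.0, 0.0284]
```

View pics/w3.png

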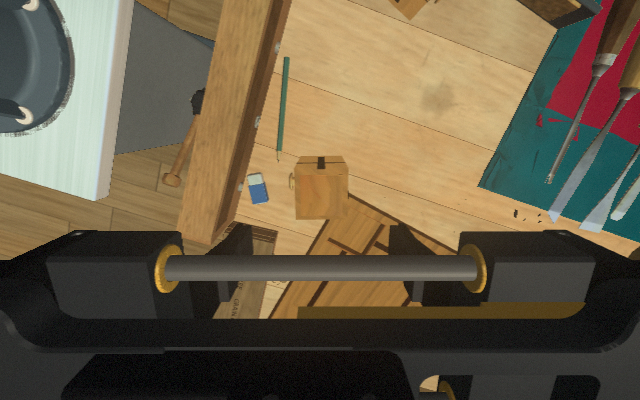

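send_rows(
  plan=[
    [0,0,0,0.0284,0],
    [0,0,0,0.0284,0],
    [0,0,0,0.0284,0],
    [0,0,0,0.0284,0],
    [0,0,0,0.0284,0],
    [0,0,0,0,0],
    [0,0,0,0,0],
    [255,0,0,0,0],
    [255,0,0,0,0],
    [255,0,0,0,0],
    [255,0,0,0,0],
    [255,0,0,0,0],
    [255,0,0,0,0],
    [255,0,0,0,0],
    [255,0,0,0,0],
  ],
)

```text
time_s: 44.95
position: [0.4381, -0.0211, 0.0797]
tcp_rot: [[-0.319, 0.948, 0.001], [0.948, 0.319, -0.0], [-0.001, 0.001, -1.0]]
force: [-1.1, 0.1, 7.3]
opening: 0.616
grasp_force: 30.0
```

```bash
python3 - <<'E'
from h import *
P=read_state()['position']; q=pre()
plan((P[0],P[1],.22,108.6),(q[0],q[1],.22,-9.7),(*q,.083,-9.7))
E
```

```text
at 44.95 [ 4.381000e-01 -2.110000e-02  7.970000e-02  1.086067e+02] F [-1.1  0.1  7.3] open 0.616 gf 30.0
  5 x shift [0.0, 0.0, -0.0281]
  18 x turn 0.1147
  7 x shift [0.0158, -0.0324, -0.0]
  4 x shift [0.0, -0.0, 0.0342]
```

send_rows(
  plan=[
    [255,0,0,-0.0281,0],
    [255,0,0,-0.0281,0],
    [255,0,0,-0.0281,0],
    [255,0,0,-0.0281,0],
    [255,0,0,-0.0281,0],
    [255,0,0,0,0.1147],
    [255,0,0,0,0.1147],
    [255,0,0,0,0.1147],
    [255,0,0,0,0.1147],
    [255,0,0,0,0.1147],
    [255,0,0,0,0.1147],
    [255,0,0,0,0.1147],
    [255,0,0,0,0.1147],
    [255,0,0,0,0.1147],
    [255,0,0,0,0.1147],
    [255,0,0,0,0.1147],
    [255,0,0,0,0.1147],
    [255,0,0,0,0.1147],
    [255,0,0,0,0.1147],
    [255,0,0,0,0.1147],
  ],
)

```text
time_s: 46.62
position: [0.437, -0.0207, 0.219]
tcp_rot: [[0.986, 0.168, -0.002], [0.168, -0.986, 0.001], [-0.002, -0.001, -1.0]]
force: [1.1, -0.2, -2.2]
opening: 0.62
grasp_force: 30.0
```

send_rows(
  plan=[
    [255,0,0,0,0.1147],
    [255,0,0,0,0.1147],
    [255,0,0,0,0.1147],
    [255,0.0158,-0.0324,0,0],
    [255,0.0158,-0.0324,0,0],
    [255,0.0158,-0.0324,0,0],
    [255,0.0158,-0.0324,0,0],
    [255,0.0158,-0.0324,0,0],
    [255,0.0158,-0.0324,0,0],
    [255,0.0158,-0.0324,0,0],
    [255,0,0,0,0],
    [255,0,0,0.034,0],
    [255,0,0,0.034,0],
    [255,0,0,0.034,0],
    [255,0,0,0.032,0],
    [255,0,0,0,0],
    [255,0,0,0,0],
    [255,0,0,0,0],
  ],
)

```text
time_s: 48.12
position: [0.5851, 0.1837, 0.0862]
tcp_rot: [[0.986, -0.168, -0.0], [-0.168, -0.986, -0.0], [-0.0, 0.0, -1.0]]
force: [-0.4, 0.6, -2.2]
opening: 0.617
grasp_force: 30.0
```

```bash
python3 - <<'E'
from h import *
plan((*pre(),.081,-9.7))
blocks('top'); board()
E
```

```text
at 48.1167 [ 0.5851  0.1837  0.0862 -9.691 ] F [-0.4  0.6 -2.2] open 0.617 gf 30.0
  1 x turn 0.0002
  1 x shift [0.0005, -0.0005, 0.0052]
top block [621.2 -98. ] [53.3 55. ] 80.1 0.1253
top block [ 474.3 -242. ] [54.7 55. ] 79.6 0.1248
board [ 548.8 -170.5] [250.3 200.5] yaw -10.24 z 0.0239
```

send_rows(
  plan=[
    [255,0,-0.004,0.005,0],
    [255,0,-0.004,0,0],
    [255,0,-0.004,0,0],
    [255,0,-0.002,0,0],
    [255,0,-0.001,0,0],
    [255,0,-0.001,0,0],
    [255,0,-0.001,0,0],
    [255,0,-0.001,0,0],
    [255,0,-0.001,0,0],
    [255,0,-0.001,0,0],
    [255,0,-0.001,0,0],
    [255,0,-0.001,0,0],
    [255,0,-0.001,0,0],
    [255,0,-0.001,0,0],
    [255,0,-0.001,0,0],
    [255,0,0,0,0],
    [255,0,0,0,0],
  ],
)

```text
time_s: 49.63
position: [0.589, 0.2069, 0.0807]
tcp_rot: [[0.986, -0.168, -0.001], [-0.168, -0.986, -0.003], [-0.001, 0.003, -1.0]]
force: [-0.8, -6.5, -0.2]
opening: 0.62
grasp_force: 30.0
```

send_rows(
  plan=[
    [255,0,-0.001,0,0],
    [255,0,-0.001,0,0],
    [255,0,-0.001,0,0],
    [255,0,0,0,0],
    [255,0,0,0,0],
  ],
)

```text
time_s: 50.05
position: [0.5892, 0.2079, 0.0808]
tcp_rot: [[0.986, -0.167, -0.002], [-0.167, -0.986, -0.006], [-0.001, 0.006, -1.0]]
force: [-1.2, -11.0, 2.5]
opening: 0.618
grasp_force: 30.0
```

send_rows(
  plan=[
    [255,0,-0.001,0,0],
    [255,0,0,0,0],
    [255,0,0.006,0,0],
    [255,0,0.014,0,0],
    [255,0,0.013,0,0],
    [255,0,0,0.001,0],
    [255,0,0,0,0],
    [255,0,0,0,0],
    [0,0,0,0,0],
    [0,0,0,0,0],
    [0,0,0,0,0],
    [0,0,0,0,0],
    [0,0,0,0,0],
    [0,0,0,0,0],
  ],
)

```text
time_s: 51.22
position: [0.5845, 0.1802, 0.0797]
tcp_rot: [[0.986, -0.168, 0.0], [-0.168, -0.986, 0.0], [0.0, -0.0, -1.0]]
force: [-0.1, -0.2, 0.6]
opening: 0.957
grasp_force: 0.0
```

send_rows(
  plan=[
    [0,0,0,0,-0.1122],
    [0,0,0,0,-0.1122],
    [0,0,0,0,-0.1122],
    [0,0,0,0,-0.1122],
    [0,0,0,0,-0.1122],
    [0,0,0,0,-0.1122],
    [0,0,0,0,-0.1122],
    [0,0,0,0,-0.1122],
    [0,0,0,0,-0.1122],
    [0,0,0,0,-0.1122],
    [0,0,0,0,-0.1122],
    [0,0,0,0,-0.1122],
    [0,0,0,0,-0.1122],
    [0,0,0,0,-0.1122],
    [0,0,0,0,0],
    [0,0,0,0,0],
  ],
)

```text
time_s: 52.55
position: [0.5844, 0.18, 0.0796]
tcp_rot: [[0.171, 0.985, 0.0], [0.985, -0.171, 0.0], [0.0, 0.0, -1.0]]
force: [-0.2, -0.1, 0.2]
opening: 0.998
grasp_force: 0.0
```

send_rows(
  plan=[
    [255,0,0,0,0],
    [255,0,0,0,0],
    [255,0,0,0,0],
    [255,0,0,0,0],
    [255,0,0,0,0],
    [255,0,0,0,0],
    [255,0,0,0,0],
    [255,0,0,0,0],
  ],
)

```text
time_s: 53.22
position: [0.5848, 0.1799, 0.0796]
tcp_rot: [[0.169, 0.986, 0.001], [0.986, -0.169, 0.0], [0.0, 0.001, -1.0]]
force: [1.2, -0.4, -0.5]
opening: 0.62
grasp_force: 29.9
```

```bash
python3 - <<'E'
from h import *
P=read_state()['position']
print('gap to touch',SP-.040-P[:2]@N)
plan((*P,-9.7))
E
```

```text
gap to touch 0.019304377592029354
at 53.2167 [5.84800e-01 1.79900e-01 7.96000e-02 8.02923e+01] F [ 1.2 -0.4 -0.5] open 0.62 gf 29.9
  14 x turn 0.1122
```

send_rows(
  plan=[
    [255,0,0,-0.004,0],
    [255,0,0,0,0.1122],
    [255,0,0,0,0.1122],
    [255,0,0,0,0.1122],
    [255,0,0,0,0.1122],
    [255,0,0,0,0.1122],
    [255,0,0,0,0.1122],
    [255,0,0,0,0.1122],
    [255,0,0,0,0.1122],
    [255,0,0,0,0.1122],
    [255,0,0,0,0.1122],
    [255,0,0,0,0.1122],
    [255,0,0,0,0.1122],
    [255,0,0,0,0.1122],
    [255,0,0,0,0.1122],
    [255,0,0,0.003,0],
    [255,0,-0.005,0,0],
    [255,0,-0.006,0,0],
    [255,0,-0.005,0,0],
    [255,0,-0.003,0,0],
  ],
)

```text
time_s: 54.88
position: [0.5877, 0.1997, 0.0806]
tcp_rot: [[0.986, -0.167, 0.0], [-0.167, -0.986, 0.0], [0.0, -0.0, -1.0]]
force: [-0.3, -2.5, -2.7]
opening: 0.623
grasp_force: 29.9
```

send_rows(
  plan=[
    [255,0,-0.001,0,0],
    [255,0,-0.001,0,0],
    [255,0,-0.001,0,0],
    [255,0,-0.001,0,0],
    [255,0,-0.001,0,0],
    [255,0,-0.001,0,0],
    [255,0,-0.001,0,0],
    [255,0,-0.001,0,0],
    [255,0,-0.001,0,0],
    [255,0,-0.001,0,0],
    [255,0,-0.001,0,0],
    [255,0,-0.001,0,0],
    [255,0,0,0,0],
  ],
)

```text
time_s: 55.97
position: [0.5891, 0.2082, 0.0806]
tcp_rot: [[0.986, -0.167, -0.002], [-0.167, -0.986, -0.004], [-0.001, 0.004, -1.0]]
force: [-1.4, -7.1, -1.2]
opening: 0.617
grasp_force: 30.0
```

send_rows(
  plan=[
    [255,0,-0.001,0,0],
    [255,0,-0.001,0,0],
    [255,0,-0.001,0,0],
    [255,0,0,0,0],
    [255,0,0,0,0],
  ],
)

```text
time_s: 56.38
position: [0.5892, 0.2085, 0.0807]
tcp_rot: [[0.986, -0.166, -0.004], [-0.166, -0.986, -0.008], [-0.002, 0.009, -1.0]]
force: [-1.8, -14.9, 1.5]
opening: 0.619
grasp_force: 30.0
```

```bash
python3 - <<'E'
from h import *
bc,y=board(); H=hous(bc+[.0006,-.0007],y); print(np.round(H,4))
P=read_state()['position']; P1=P.copy(); P1[:2]-=.03*N; print('seat s',SP-.031-P[:2]@N)
plan((*P1,-9.7),(*P1[:2],.25,-9.7),(*H[1],.25,-9.7),(*H[1],.25,y+90))
E
```

```text
board [ 548.8 -170.7] [250.5 201.6] yaw -10.15 z 0.0238
[[ 0.6235 -0.0983]
 [ 0.5054 -0.0772]
 [ 0.4754 -0.2445]
 [ 0.5935 -0.2656]]
seat s -0.0006059712988860655
at 56.4333 [ 0.5891  0.2085  0.0807 -9.5636] F [ -1.8 -14.5   1.7] open 0.617 gf 30.0
  1 x turn 0.0024
  1 x shift [-0.0, 0.03, -0.0]
  5 x shift [0.0, -0.0, -0.0339]
  8 x shift [-0.0043, 0.0332, -0.0]
  14 x turn -0.1116
```

send_rows(
  plan=[
    [255,0,0.01,0,0],
    [255,0,0.023,0,0],
    [255,0,0,-0.0339,0],
    [255,0,0,-0.0339,0],
    [255,0,0,-0.0339,0],
    [255,0,0,-0.0339,0],
    [255,0,0,-0.0339,0],
    [255,-0.0043,0.0332,0,0],
    [255,-0.0043,0.0332,0,0],
    [255,-0.0043,0.0332,0,0],
    [255,-0.0043,0.0332,0,0],
    [255,-0.0043,0.0332,0,0],
    [255,-0.0043,0.0332,0,0],
    [255,-0.0043,0.0332,0,0],
    [255,-0.0043,0.0332,0,0],
  ],
)

```text
time_s: 57.68
position: [0.5052, -0.0759, 0.2502]
tcp_rot: [[0.986, -0.168, 0.001], [-0.168, -0.986, 0.001], [0.001, -0.001, -1.0]]
force: [0.8, 0.3, -2.1]
opening: 0.618
grasp_force: 29.9
```

send_rows(
  plan=[
    [255,0,0,0,-0.1116],
    [255,0,0,0,-0.1116],
    [255,0,0,0,-0.1116],
    [255,0,0,0,-0.1116],
    [255,0,0,0,-0.1116],
    [255,0,0,0,-0.1116],
    [255,0,0,0,-0.1116],
    [255,0,0,0,-0.1116],
    [255,0,0,0,-0.1116],
    [255,0,0,0,-0.1116],
    [255,0,0,0,-0.1116],
    [255,0,0,0,-0.1116],
    [255,0,0,0,-0.1116],
    [255,0,0,0,-0.1116],
    [255,0,0,0,0],
    [255,0,0,0,0],
  ],
)

```text
time_s: 59.02
position: [0.5059, -0.0748, 0.2501]
tcp_rot: [[0.18, 0.984, 0.001], [0.984, -0.18, 0.001], [0.001, 0.0, -1.0]]
force: [-0.5, 0.0, -1.8]
opening: 0.618
grasp_force: 29.9
```

```bash
python3 - <<'E'
from h import *
blocks('top')
plan((.5054,-.0772,.25,79.85),(.5054,-.0772,.110,79.85))
E
```

```text
top block [459.  219.4] [54.6 54.1] 69.4 0.1144
top block [ 474.2 -242.1] [54.8 54.5] 79.5 0.1249
at 59.0667 [ 5.05900e-01 -7.48000e-02  2.50100e-01  7.96651e+01] F [ 0.4  0.2 -2.6] open 0.617 gf 29.9
  1 x turn -0.0032
  1 x shift [-0.0024, -0.0001, 0.0001]
  4 x shift [0.0, 0.0, 0.035]
```

send_rows(
  plan=[
    [255,-0.0024,0,0.035,-0.0032],
    [255,0,0,0.035,0],
    [255,0,0,0.035,0],
    [255,0,0,0.035,0],
    [255,0,0,0.002,0],
    [255,0,0,0,0],
    [255,0,0,0,0],
    [255,0,0,0,0],
    [255,0,0,0,0],
    [255,0,0,0,0],
    [255,0,0,0,0],
  ],
)

```text
time_s: 59.98
position: [0.5061, -0.0776, 0.1094]
tcp_rot: [[0.174, 0.985, 0.002], [0.985, -0.174, -0.001], [-0.0, 0.003, -1.0]]
force: [-0.6, -0.7, -2.8]
opening: 0.621
grasp_force: 29.9
```

```bash
python3 - <<'E'
from h import *
plan((.5054,-.0772,.106,79.85))
E
```

```text
at 59.9833 [ 5.06100e-01 -7.76000e-02  1.09400e-01  8.00016e+01] F [-0.6 -0.7 -2.8] open 0.621 gf 29.9
  1 x turn 0.0026
  1 x shift [0.0003, -0.0007, 0.0034]
```

send_rows(
  plan=[
    [255,0,-0.0003,0.003,0.002],
    [255,0,0,0.003,0],
    [255,0,0,0.003,0],
    [255,0,0,0.003,0],
    [255,0,0,0.001,0],
    [255,0,0,0,0],
  ],
)

```text
time_s: 60.48
position: [0.5048, -0.0773, 0.0944]
tcp_rot: [[0.176, 0.984, -0.001], [0.984, -0.176, 0.0], [0.0, -0.001, -1.0]]
force: [0.4, -0.2, -2.7]
opening: 0.613
grasp_force: 29.9
```

send_rows(
  plan=[
    [255,0,0,0.003,0],
    [255,0,0,0.003,0],
    [255,0,0,0.002,0],
    [255,0,0,0.002,0],
    [255,0,0,0,0],
    [255,0,0,0,0],
  ],
)

```text
time_s: 60.98
position: [0.5058, -0.0776, 0.0871]
tcp_rot: [[0.175, 0.985, 0.002], [0.985, -0.175, -0.001], [-0.001, 0.002, -1.0]]
force: [-2.0, 0.7, 13.5]
opening: 0.618
grasp_force: 30.0
```

send_rows(
  plan=[
    [0,0,0,0,0],
    [0,0,0,0,0],
    [0,0,0,0,0],
    [0,0,0,0,0],
    [0,0,0,0,0],
    [0,0,0,-0.02,0],
    [0,0,0,-0.035,0],
    [0,0,0,-0.035,0],
    [0,0,0,-0.035,0],
    [0,0,0,-0.01,0],
    [0,0,0,0,0],
    [0,0,0,0,0],
  ],
)

```text
time_s: 61.98
position: [0.5051, -0.0773, 0.2202]
tcp_rot: [[0.176, 0.984, 0.001], [0.984, -0.176, -0.0], [-0.0, 0.001, -1.0]]
force: [-0.4, -0.1, -1.0]
opening: 1.002
grasp_force: 0.0
```

```bash
python3 - <<'E'
from h import *
P=read_state()['position']
plan((.4595,.219,.225,80),(.4595,.219,.225,161.2))
E
```

```text
at 61.9833 [ 5.05100e-01 -7.73000e-02  2.20200e-01  7.98885e+01] F [-0.4 -0.1 -1. ] open 1.002 gf 0.0
  1 x turn -0.0019
  9 x shift [0.0315, -0.0107, -0.0005]
  12 x turn -0.1181
```

send_rows(
  plan=[
    [0,0.0315,-0.0107,0,0],
    [0,0.0315,-0.0107,0,0],
    [0,0.0315,-0.0107,0,0],
    [0,0.0315,-0.0107,0,0],
    [0,0.0315,-0.0107,0,0],
    [0,0.0315,-0.0107,0,0],
    [0,0.0315,-0.0107,0,0],
    [0,0.0315,-0.0107,0,0],
    [0,0.0315,-0.0107,0,0],
    [0,0,0,0,-0.1181],
    [0,0,0,0,-0.1181],
    [0,0,0,0,-0.1181],
    [0,0,0,0,-0.1181],
    [0,0,0,0,-0.1181],
    [0,0,0,0,-0.1181],
    [0,0,0,0,-0.1181],
    [0,0,0,0,-0.1181],
    [0,0,0,0,-0.1181],
    [0,0,0,0,-0.1181],
    [0,0,0,0,-0.1181],
  ],
)

```text
time_s: 63.65
position: [0.4586, 0.2182, 0.2175]
tcp_rot: [[-0.904, 0.428, -0.005], [0.428, 0.904, -0.001], [0.004, -0.003, -1.0]]
force: [-0.6, 0.6, -0.6]
opening: 0.998
grasp_force: 0.0
```

send_rows(
  plan=[
    [0,0,0,0,-0.1181],
    [0,0,0,0,0],
    [0,0,0,0,0],
  ],
)

```text
time_s: 63.9
position: [0.459, 0.2183, 0.2182]
tcp_rot: [[-0.945, 0.327, -0.004], [0.327, 0.945, -0.001], [0.003, -0.002, -1.0]]
force: [0.3, 0.4, -0.1]
opening: 0.998
grasp_force: 0.0
```

```bash
python3 - <<'E'
from h import *
p,d,c=blocks(); cv2.imwrite('pics/w4.png',p)
plan((.4595,.219,.079,161.2))
E
```

```text
wrist block [460.  219.1] [54.3 54.2] 69.4 0.115
at 63.95 [  0.4593   0.2184   0.2186 160.916 ] F [0.6 0.2 1. ] open 0.998 gf 0.0
  1 x turn -0.0050
  4 x shift [-0.0, 0.0002, 0.0349]
```

View pics/w4.png

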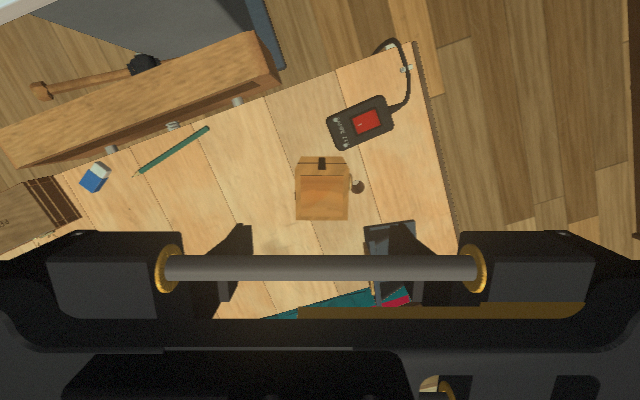

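send_rows(
  plan=[
    [0,0,0,0.035,0.02],
    [0,0,0,0.035,0],
    [0,0,0,0.035,0],
    [0,0,0,0.034,0],
    [0,0,0,0,0],
    [0,0,0,0,0],
    [0,0,0,0,0],
    [255,0,0,0,0],
    [255,0,0,0,0],
    [255,0,0,0,0],
    [255,0,0,0,0],
    [255,0,0,0,0],
    [255,0,0,0,0],
    [255,0,0,0,0],
    [255,0,0,0,0],
  ],
)

```text
time_s: 65.2
position: [0.4604, 0.2188, 0.0816]
tcp_rot: [[-0.939, 0.343, 0.001], [0.343, 0.939, 0.0], [-0.001, 0.0, -1.0]]
force: [-0.3, 0.8, 6.1]
opening: 0.618
grasp_force: 29.9
```

```bash
python3 - <<'E'
from h import *
P=read_state()['position']; q=pre(.018); q1=pre(.06)
plan((P[0],P[1],.20,170.3),(q[0],q[1],.20,170.3),(*q,.083,170.3))
E
```

```text
at 65.2 [4.60400e-01 2.18800e-01 8.16000e-02 1.59939e+02] F [-0.3  0.8  6.1] open 0.618 gf 29.9
  2 x turn -0.0904
  4 x shift [0.0, 0.0, -0.0296]
  4 x shift [-0.0323, -0.004, -0.0]
  4 x shift [0.0, 0.0, 0.0292]
```

send_rows(
  plan=[
    [255,0,0,-0.0296,0],
    [255,0,0,-0.0296,0],
    [255,0,0,-0.0296,-0.0904],
    [255,0,0,-0.0296,-0.0904],
    [255,-0.0323,-0.004,0,0],
    [255,-0.0323,-0.004,0,0],
    [255,-0.0323,-0.004,0,0],
    [255,-0.0323,-0.004,0,0],
    [255,0,0,0,0],
    [255,0,0,0.0285,0],
    [255,0,0,0.0285,0],
    [255,0,0,0.0285,0],
    [255,0,0,0.0285,0],
    [255,0,0,0,0],
    [255,0,0,0,0],
    [255,0,0,0,0],
    [255,0,0,0,0],
  ],
)

```text
time_s: 66.62
position: [0.5852, 0.1811, 0.0864]
tcp_rot: [[-0.986, 0.168, 0.001], [0.168, 0.986, 0.0], [-0.001, 0.0, -1.0]]
force: [-1.4, -0.5, -2.8]
opening: 0.617
grasp_force: 30.0
```

```bash
python3 - <<'E'
from h import *
plan((*pre(.015),.0825,170.3))
blocks('top'); board()
p,d,c=shot('scene'); cv2.imwrite('pics/s5.png',cv2.resize(p[150:350,130:430],None,fx=2.6,fy=2.6))
E
```

```text
at 66.6167 [5.852000e-01 1.811000e-01 8.640000e-02 1.703034e+02] F [-1.4 -0.5 -2.8] open 0.617 gf 30.0
  1 x shift [0.0, 0.0031, 0.0039]
top block [621.1 -98.1] [53.4 54.5] 79.9 0.1243
top block [505.  -76.4] [53.9 54.4] 80.0 0.1238
top block [ 473.9 -241.7] [54.6 54. ] 79.8 0.1255
board [ 549.1 -170.5] [250.2 201.7] yaw -10.33 z 0.024
```

View pics/s5.png

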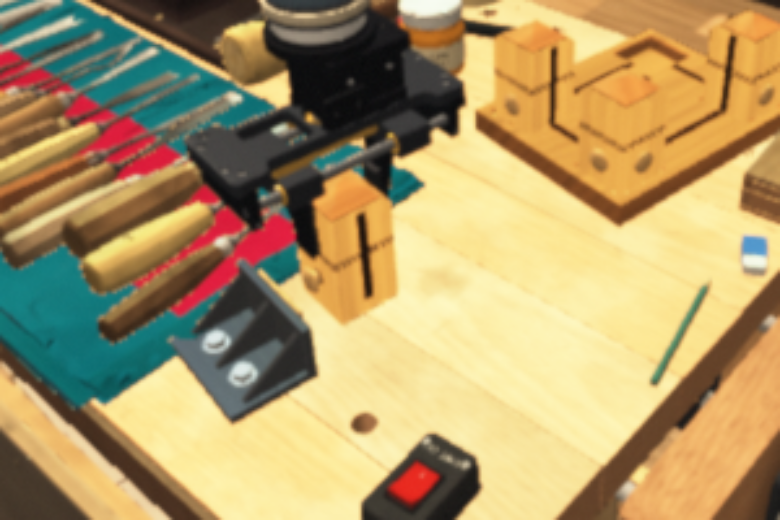

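send_rows(
  plan=[
    [255,0,0.004,0.004,0],
    [255,0,0.005,0,0],
    [255,0,0.004,0,0],
    [255,0,0.003,0,0],
    [255,0,0.001,0,0],
    [255,0,0.001,0,0],
    [255,0,0.001,0,0],
    [255,0,0.001,0,0],
    [255,0,0.001,0,0],
    [255,0,0.001,0,0],
    [255,0,0.001,0,0],
    [255,0,0.001,0,0],
    [255,0,0.001,0,0],
    [255,0,0.001,0,0],
    [255,0,0.001,0,0],
    [255,0,0,0,0],
    [255,0,0,0,0],
  ],
)

```text
time_s: 68.18
position: [0.589, 0.2059, 0.0815]
tcp_rot: [[-0.986, 0.168, -0.001], [0.168, 0.986, -0.003], [0.001, -0.003, -1.0]]
force: [-0.5, -5.3, -0.6]
opening: 0.62
grasp_force: 29.9
```

send_rows(
  plan=[
    [255,0,0.001,0,0],
    [255,0,0.001,0,0],
    [255,0,0.001,0,0],
    [255,0,0,0,0],
    [255,0,0,0,0],
  ],
)

```text
time_s: 68.6
position: [0.5893, 0.2078, 0.0816]
tcp_rot: [[-0.986, 0.167, -0.002], [0.167, 0.986, -0.005], [0.001, -0.005, -1.0]]
force: [-1.3, -8.7, 0.6]
opening: 0.614
grasp_force: 29.9
```

send_rows(
  plan=[
    [255,0,0.001,0,0],
    [255,0,0.0005,0,0],
    [255,0,0,0,0],
    [255,0,0,0,0],
  ],
)

```text
time_s: 68.93
position: [0.5893, 0.208, 0.0816]
tcp_rot: [[-0.986, 0.167, -0.003], [0.167, 0.986, -0.007], [0.002, -0.007, -1.0]]
force: [-1.6, -11.3, 0.9]
opening: 0.619
grasp_force: 29.9
```

send_rows(
  plan=[
    [255,0,-0.006,0,0],
    [255,0,-0.014,0,0],
    [255,0,-0.013,0,0],
    [255,0,0,0.0005,0],
    [255,0,0,0,0],
    [255,0,0,0,0],
    [0,0,0,0,0],
    [0,0,0,0,0],
    [0,0,0,0,0],
    [0,0,0,0,0],
    [0,0,0,0,0],
    [0,0,0,0,0],
  ],
)

```text
time_s: 69.93
position: [0.5847, 0.1798, 0.0811]
tcp_rot: [[-0.986, 0.168, 0.0], [0.168, 0.986, 0.0], [-0.0, 0.0, -1.0]]
force: [0.9, 0.0, 0.1]
opening: 0.959
grasp_force: 0.0
```

send_rows(
  plan=[
    [0,0,0,0,0.1122],
    [0,0,0,0,0.1122],
    [0,0,0,0,0.1122],
    [0,0,0,0,0.1122],
    [0,0,0,0,0.1122],
    [0,0,0,0,0.1122],
    [0,0,0,0,0.1122],
    [0,0,0,0,0.1122],
    [0,0,0,0,0.1122],
    [0,0,0,0,0.1122],
    [0,0,0,0,0.1122],
    [0,0,0,0,0.1122],
    [0,0,0,0,0.1122],
    [0,0,0,0,0.1122],
    [0,0,0,0,0],
    [0,0,0,0,0],
  ],
)

```text
time_s: 71.27
position: [0.5846, 0.1796, 0.081]
tcp_rot: [[0.166, 0.986, 0.0], [0.986, -0.166, -0.0], [0.0, 0.0, -1.0]]
force: [-0.0, 0.0, -0.1]
opening: 0.999
grasp_force: 0.0
```

send_rows(
  plan=[
    [255,0,0,0,0],
    [255,0,0,0,0],
    [255,0,0,0,0],
    [255,0,0,0,0],
    [255,0,0,0,0],
    [255,0,0,0,0],
    [255,0,0,0,0],
    [255,0,0,0,0],
  ],
)

```text
time_s: 71.93
position: [0.5849, 0.1796, 0.081]
tcp_rot: [[0.168, 0.986, 0.001], [0.986, -0.168, 0.0], [0.0, 0.001, -1.0]]
force: [0.6, -0.6, -1.0]
opening: 0.62
grasp_force: 30.0
```

```bash
python3 - <<'E'
from h import *
P=read_state()['position']
print('gap to touch',SP-.040-P[:2]@N)
plan((*P,170.3))
E
```

```text
gap to touch 0.019641062015863298
at 71.9333 [ 0.5849  0.1796  0.081  80.3072] F [ 0.6 -0.6 -1. ] open 0.62 gf 30.0
  14 x turn -0.1122
```

send_rows(
  plan=[
    [255,0,0,-0.004,0],
    [255,0,0,0,-0.1122],
    [255,0,0,0,-0.1122],
    [255,0,0,0,-0.1122],
    [255,0,0,0,-0.1122],
    [255,0,0,0,-0.1122],
    [255,0,0,0,-0.1122],
    [255,0,0,0,-0.1122],
    [255,0,0,0,-0.1122],
    [255,0,0,0,-0.1122],
    [255,0,0,0,-0.1122],
    [255,0,0,0,-0.1122],
    [255,0,0,0,-0.1122],
    [255,0,0,0,-0.1122],
    [255,0,0,0,-0.1122],
    [255,0,0,0.003,0],
    [255,0,0.005,0,0],
    [255,0,0.006,0,0],
    [255,0,0.005,0,0],
    [255,0,0.003,0,0],
  ],
)

```text
time_s: 73.6
position: [0.5879, 0.1994, 0.0819]
tcp_rot: [[-0.986, 0.169, 0.0], [0.169, 0.986, 0.0], [-0.0, 0.0, -1.0]]
force: [0.7, 0.2, -2.8]
opening: 0.619
grasp_force: 30.0
```

send_rows(
  plan=[
    [255,0,0.001,0,0],
    [255,0,0.001,0,0],
    [255,0,0.001,0,0],
    [255,0,0.001,0,0],
    [255,0,0.001,0,0],
    [255,0,0.001,0,0],
    [255,0,0.001,0,0],
    [255,0,0.001,0,0],
    [255,0,0.001,0,0],
    [255,0,0.001,0,0],
    [255,0,0.001,0,0],
    [255,0,0.001,0,0],
    [255,0,0,0,0],
  ],
)

```text
time_s: 74.68
position: [0.5893, 0.2076, 0.0821]
tcp_rot: [[-0.986, 0.168, -0.002], [0.168, 0.986, -0.004], [0.001, -0.005, -1.0]]
force: [-1.9, -8.3, -1.0]
opening: 0.619
grasp_force: 29.9
```

send_rows(
  plan=[
    [255,0,0.001,0,0],
    [255,0,0.001,0,0],
    [255,0,0.0005,0,0],
    [255,0,0,0,0],
    [255,0,0,0,0],
  ],
)

```text
time_s: 75.1
position: [0.5894, 0.2079, 0.0822]
tcp_rot: [[-0.986, 0.167, -0.003], [0.167, 0.986, -0.008], [0.002, -0.008, -1.0]]
force: [-0.9, -13.9, 2.3]
opening: 0.615
grasp_force: 29.9
```

```bash
python3 - <<'E'
from h import *
bc,y=board(); H=hous(bc+[.0006,-.0007],y); print(np.round(H,4)); blocks('top')
P=read_state()['position']; P1=P.copy(); P1[:2]-=.03*N; print('seat s',SP-.031-P[:2]@N)
plan((*P1,170.3),(*P1[:2],.26,170.3),(*H[3],.26,170.3),(*H[3],.26,y))
E
```

```text
board [ 548.8 -170.7] [250.4 200.5] yaw -10.25 z 0.024
[[ 0.6235 -0.0984]
 [ 0.5054 -0.077 ]
 [ 0.4752 -0.2443]
 [ 0.5933 -0.2657]]
top block [620.8 -98. ] [53.4 54.6] 79.8 0.1268
top block [505.  -76.4] [53.8 54.3] 79.9 0.1245
top block [ 474.1 -241.8] [54.8 54.4] 79.9 0.1237
seat s -1.8461293564697723e-05
at 75.2 [5.894000e-01 2.079000e-01 8.220000e-02 1.703842e+02] F [ -1.6 -13.4   1.7] open 0.618 gf 29.9
  1 x turn 0.0015
  1 x shift [0.0, -0.03, -0.0]
  6 x shift [0.0, 0.0, -0.0296]
  13 x shift [-0.0064, -0.0335, -0.0]
  27 x turn 0.1167
```

send_rows(
  plan=[
    [255,0,-0.033,0,0],
    [255,0,0,-0.0296,0],
    [255,0,0,-0.0296,0],
    [255,0,0,-0.0296,0],
    [255,0,0,-0.0296,0],
    [255,0,0,-0.0296,0],
    [255,0,0,-0.0296,0],
    [255,-0.0064,-0.0335,0,0],
    [255,-0.0064,-0.0335,0,0],
    [255,-0.0064,-0.0335,0,0],
    [255,-0.0064,-0.0335,0,0],
    [255,-0.0064,-0.0335,0,0],
    [255,-0.0064,-0.0335,0,0],
    [255,-0.0064,-0.0335,0,0],
    [255,-0.0064,-0.0335,0,0],
    [255,-0.0064,-0.0335,0,0],
    [255,-0.0064,-0.0335,0,0],
    [255,-0.0064,-0.0335,0,0],
    [255,-0.0064,-0.0335,0,0],
    [255,-0.0064,-0.0335,0,0],
  ],
)

```text
time_s: 76.87
position: [0.5929, -0.2644, 0.2594]
tcp_rot: [[-0.986, 0.169, 0.0], [0.169, 0.986, 0.001], [0.0, 0.001, -1.0]]
force: [0.6, 0.2, -3.2]
opening: 0.613
grasp_force: 30.0
```

send_rows(
  plan=[
    [255,0,0,0,0.1167],
    [255,0,0,0,0.1167],
    [255,0,0,0,0.1167],
    [255,0,0,0,0.1167],
    [255,0,0,0,0.1167],
    [255,0,0,0,0.1167],
    [255,0,0,0,0.1167],
    [255,0,0,0,0.1167],
    [255,0,0,0,0.1167],
    [255,0,0,0,0.1167],
    [255,0,0,0,0.1167],
    [255,0,0,0,0.1167],
    [255,0,0,0,0.1167],
    [255,0,0,0,0.1167],
    [255,0,0,0,0.1167],
    [255,0,0,0,0.1167],
    [255,0,0,0,0.1167],
    [255,0,0,0,0.1167],
    [255,0,0,0,0.1167],
    [255,0,0,0,0.1167],
  ],
)

```text
time_s: 78.53
position: [0.5931, -0.2627, 0.2592]
tcp_rot: [[0.807, 0.591, -0.0], [0.591, -0.807, 0.001], [0.001, -0.001, -1.0]]
force: [0.3, -0.2, -3.7]
opening: 0.619
grasp_force: 29.9
```

send_rows(
  plan=[
    [255,0,0,0,0.1167],
    [255,0,0,0,0.1167],
    [255,0,0,0,0.1167],
    [255,0,0,0,0.1167],
    [255,0,0,0,0.1167],
    [255,0,0,0,0.1167],
    [255,0,0,0,0.1167],
    [255,0,0,0,0],
    [255,0,0,0,0],
    [255,0,0,0,0],
  ],
)

```text
time_s: 79.37
position: [0.5932, -0.263, 0.2594]
tcp_rot: [[0.984, -0.175, -0.0], [-0.175, -0.984, 0.001], [-0.0, -0.001, -1.0]]
force: [-0.4, -0.2, -3.0]
opening: 0.62
grasp_force: 30.0
```

```bash
python3 - <<'E'
from h import *
blocks('top')
plan((.5933,-.2657,.25,-10.2),(.5933,-.2657,.112,-10.2))
E
```

```text
top block [620.9 -98.1] [53.4 54.5] 79.9 0.1244
top block [504.9 -76.5] [54.1 54.3] 79.9 0.1243
at 79.4167 [  0.5932  -0.263    0.2595 -10.126 ] F [ 0.4  0.  -3.5] open 0.617 gf 30.0
  1 x turn 0.0013
  1 x shift [0.0006, 0.0026, 0.0095]
  4 x shift [0.0, -0.0, 0.0345]
```

send_rows(
  plan=[
    [255,0.0006,0.0026,0.0295,0.0013],
    [255,0,0,0.0295,0],
    [255,0,0,0.0295,0],
    [255,0,0,0.0295,0],
    [255,0,0,0.0295,0],
    [255,0,0,0,0],
    [255,0,0,0,0],
    [255,0,0,0,0],
    [255,0,0,0,0],
    [255,0,0,0,0],
    [255,0,0,0,0],
  ],
)

```text
time_s: 80.33
position: [0.5943, -0.2664, 0.114]
tcp_rot: [[0.984, -0.179, 0.003], [-0.179, -0.984, -0.002], [0.003, 0.001, -1.0]]
force: [-0.3, -0.0, -3.5]
opening: 0.621
grasp_force: 30.0
```

```bash
python3 - <<'E'
from h import *
plan((.5933,-.2657,.107,-10.2))
E
```

```text
at 80.3333 [  0.5943  -0.2664   0.114  -10.2937] F [-0.3 -0.  -3.5] open 0.621 gf 30.0
  1 x turn -0.0016
  1 x shift [-0.0011, -0.0005, 0.007]
```

send_rows(
  plan=[
    [255,-0.0004,0,0.003,0],
    [255,0,0,0.003,0],
    [255,0,0,0.003,0],
    [255,0,0,0.003,0],
    [255,0,0,0.002,0],
    [255,0,0,0,0],
  ],
)

```text
time_s: 80.83
position: [0.5925, -0.2655, 0.0971]
tcp_rot: [[0.984, -0.179, -0.001], [-0.179, -0.984, 0.001], [-0.002, -0.001, -1.0]]
force: [0.6, -0.2, -3.1]
opening: 0.619
grasp_force: 30.0
```

send_rows(
  plan=[
    [255,0,0,0.003,0],
    [255,0,0,0.003,0],
    [255,0,0,0.003,0],
    [255,0,0,0.001,0],
    [255,0,0,0,0],
    [255,0,0,0,0],
  ],
)

```text
time_s: 81.33
position: [0.5931, -0.266, 0.0889]
tcp_rot: [[0.984, -0.179, 0.0], [-0.179, -0.984, -0.001], [0.0, 0.0, -1.0]]
force: [-2.1, -0.1, 4.1]
opening: 0.618
grasp_force: 30.0
```

Home. A light push, release, retreat and check.

send_rows(
  plan=[
    [255,0,0,0.001,0],
    [255,0,0,0,0],
    [0,0,0,0,0],
    [0,0,0,0,0],
    [0,0,0,0,0],
    [0,0,0,0,0],
    [0,0,0,0,0],
    [0,0,0,-0.02,0],
    [0,0,0,-0.035,0],
    [0,0,0,-0.035,0],
    [0,0,0,-0.035,0],
    [0,0,0,-0.035,0],
    [0,0,-0.035,-0.03,0],
    [0,0,-0.04,0,0],
    [0,0,-0.04,0,0],
    [0,0,-0.04,0,0],
    [0,0,-0.04,0,0],
    [0,0,-0.04,0,0],
    [0,0,-0.04,0,0],
    [0,0,-0.04,0,0],
  ],
)

```text
time_s: 83.0
position: [0.6487, 0.0428, 0.274]
tcp_rot: [[0.984, -0.179, -0.0], [-0.179, -0.984, 0.0], [-0.0, -0.0, -1.0]]
force: [1.0, 0.3, 0.8]
opening: 1.003
grasp_force: 0.0
```

send_rows(
  plan=[
    [0,0,-0.04,0,0],
    [0,0,-0.04,0,0],
    [0,0,0,0,0],
    [0,0,0,0,0],
    [0,0,0,0,0],
    [0,0,0,0,0],
  ],
)

```text
time_s: 83.5
position: [0.6629, 0.1183, 0.2739]
tcp_rot: [[0.984, -0.18, -0.001], [-0.18, -0.984, -0.0], [-0.001, 0.001, -1.0]]
force: [0.1, -0.4, -0.2]
opening: 0.997
grasp_force: 0.0
```

```bash
python3 - <<'E'
from h import *
p,d,c=blocks('top');board()
q,_,_=shot('scene')
a=cv2.resize(p[170:280,310:440],(600,508)); b=cv2.resize(q[130:240,270:440],(785,508))
cv2.imwrite('pics/f.png',cv2.resize(np.hstack([a,b]),(800,293)))
cv2.imwrite('pics/f1.png',b)
E
```

```text
top block [621.3 -98. ] [53.6 54.6] 79.5 0.1231
top block [ 592.4 -264.6] [54.9 55.3] 80.9 0.126
top block [504.7 -76.3] [54.3 54.3] 80.5 0.1236
top block [ 474.1 -241.8] [54.9 54.2] 79.7 0.1219
board [ 548.8 -170.8] [250.6 200.9] yaw -10.13 z 0.0239
```

View pics/f.png

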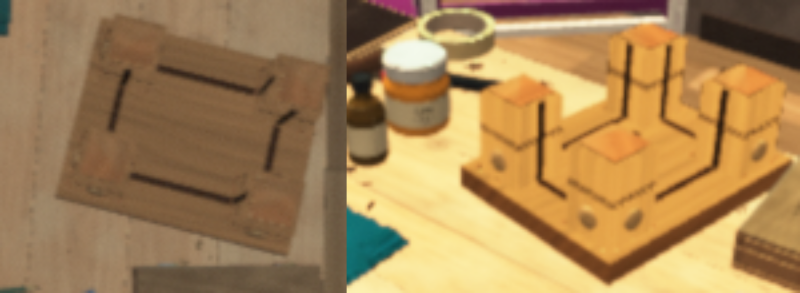

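```bash
python3 -c "
from rig import *
print(hand_in())"
```

```text
the job is handed in; nothing more can be done
None
```

I pressed both buttons of all four blocks until they seated, and plugged each block home in its own housing with buttons outward and grooves inward; the job is handed in at about 84 s, with the bottle and jar untouched.

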